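Fetch the tumbler from behind the dispenser and mug

TASK

The green cut-glass tumbler is hemmed in on the teak board behind the syrup dispenser and the copper mug. First clear both of those, upright, onto the black lazy susan and let go, then bring the tumbler out and set it gently in the middle of the cork coaster while they wait there, and only then put the dispenser back in the middle of its square steel mat and the mug back in the middle of its dark round coaster. Keep all three upright and leave the bottle, the bowl and the jar as they are.

Things in the scene. Friction and masses are not known exactly. Their poses are not given: they have to be found in the camera images.
- dispenser: Empty stainless push-pump syrup dispenser, loose, 0.32 kg. Origin: underside centre, z up. Body 64 mm dia, 118 mm high, shoulder to 142; dark collar 36 mm dia to 156; pump head (locked, rigid) 28 mm dia, from 156 to 192 mm (top). Spout 10 mm thick along own -x, 55 mm out, 169 to 189 mm high. Grasp the head with fingers closing along own y. Starts on the steel mat.
- mug: Copper-toned steel mule mug, loose, 0.2 kg, open top. Origin: centre of underside, z up. Round, 66 mm dia at the rim and hardly less at the foot, 85 mm high, 4 mm wall; the handle sticks out along its own +y to 69 mm from the axis. Grasp around the outside with fingers closing along its own x. Starts on the dark round coaster.
- tumbler: Green cut-glass tumbler with white cut lines and a white rim, loose, about 0.24 kg, open top. Origin at the centre of its underside, z up. Round, 62 mm in diameter at the rim, 60 mm at the foot, 85 mm high, 4 mm wall. Starts on the teak board just behind (farther from the robot than) dispenser and mug, some 15 to 30 mm from each.
- drip_mat: Square steel mat, the dispenser's home: 80 x 80 mm, 5 mm thick, fixed on the teak board (board 200 x 220 mm, top 12 mm above the table). Origin at the centre of its underside, so its top is 5 mm above the origin, 17 mm above the table.
- slate: Dark grey round coaster, the mug's home: 80 mm in diameter, 5 mm thick, fixed on the teak board beside the steel mat (centres 100 mm apart). Origin at the centre of its underside; its top is 17 mm above the table.
- cork_coaster: Round cork coaster, where the tumbler goes: 96 mm in diameter, 6 mm thick, fixed on the glass table top. Origin at the centre of its underside; its top is 6 mm above the table.
- susan: Platter of the black lazy susan, the side area: 250 mm dia, 12 mm thick, flat. Origin: centre of its underside, z up along the turning axis; its top is 12 mm above the origin, 30 mm above the table. It turns freely about its centre with very little friction; the axis stays put. A small steel dot marks the centre, another lies near the edge along its own +x.
- bitters: Bystander: amber glass bottle with white cap, 54 mm in diameter, 130 mm high, at the far side. Origin at the centre of its underside. Leave alone.
- sugar_bowl: Bystander: white ceramic bowl, 90 mm in diameter, 50 mm high, at the far side. Origin at the centre of its underside. Leave alone.
- jar: Bystander: blue ceramic jar with wooden lid, 66 mm in diameter, 90 mm high, at the far side. Origin at the centre of its underside. Leave alone.
Not all that is in view belongs to the job. What is shaped like the tumbler but yellow is not meant.

How it is judged:
By the outcome, as a careful person would: the job done as asked, in the order asked, and still so for the second after the job is handed in, with the robot touching nothing.
It also fails if it takes over 128 s, if anything falls off the work surface, if the arm or the gripper's body presses on something with over 40 N, if the wrist force passes 120 N, or if a joint passes its speed limit or range.

ROBOT

A 6-joint arm with a two-finger parallel gripper is mounted at the origin on the work surface. World frame = base frame: x ahead of the robot, y to its left, z up, the work surface at z = 0. Lengths are in m, angles in rad, forces in N, time in s.
With the tool pointing down it reaches from about 0.25 to 0.775 m from the base axis. Payload 4 kg.
Tool frame: the origin (TCP) lies midway between the tips of the shut fingers; the grasp point (between the pads) lies 19 mm behind it (robot.tcp_to_grasp is the z of the grasp point in the tool frame, in m); z points along the fingers, y is the line along which they close (so a half turn about z gives the same grasp; the last joint's range is limited). The gripper opens to 94 mm and grips with 3 to 60 N. Pads are 16 mm wide; open, the fingers measure 119 mm over their backs; the gripper's body (75 mm by 177 mm) begins 78 mm behind the grasp point.
Start: joints at [-1.39, 0.087, 1.371, -0, 1.684, -0.103], TCP at [0.154, -0.528, 0.206] pointing down, gripper open.
Joint ranges: [-3.1, 3.1], [-0.76, 2.03], [0.27, 2.55], [-1.08, 4.22], [0.17, 2.65], [-2.57, 2.57]. Speed limits (rad/s): [2.79, 2.79, 3.14, 3.14, 3.14, 3.14].

INTERFACE

Orientations are given as [roll, pitch, yaw] about the fixed x, y, z axes, in that order (R = Rz(yaw) Ry(pitch) Rx(roll)).
In Python, from bench import robot gives the robot as it stands. The module is installed in compiled form; this text tells all that it offers.
- The arm moves only by the tool move_arm, never from a script. Its argument "motion" is one flat list of numbers, 7 for each row, row after row: the turn, a rotation vector about the tool's x, y, z in units of 45 degrees (1.0 is 45 degrees), then the shift along the tool's x, y, z in units of 100 mm (1.0 is 100 mm), then the opening, from 0 (shut) to 1 (fully open). A call has 1 to 12 rows; each row shifts and turns the commanded pose from where the row before left it, along the tool's axes as they then stand; what a row does not reach is not made up. A row lasts 1/12 s, in which the tool goes at most 41.7 mm and 7.16 degrees, less where a joint would pass 70% of its speed; a pose out of reach is approached as far as the arm can. A call with a number of a shift or a turn outside -1 to 1 is refused whole. A call with a gripper value outside its range is refused whole. The fingers move at their own pace and stop on an object; the grip force is fixed at half the most. Time passes only in rows, so rows that do not move let the fingers close. It gives the time, the measured TCP pose, the force, the opening and the grip force at its end, in the units of the state.
- robot.get_obs(): the state, without advancing time (a new reading comes with each control period).
- robot.snapshot(name): name is "side" or "top" or "wrist"; returns the picture (400x640x3 uint8, red, green, blue); there is no depth.
- robot.get_calibration(name): a dict with "fx", "fy", "cx", "cy" (pixels), "R" (3x3) and "t" (3): a world point X has camera coordinates R X + t. Camera axes: x right, y down, z forward; pixel columns grow to the right and rows downward; lengths in m; the calibration is good to about 2 mm. A picture is of the moment at which its call begins: read the wrist's pose just before it. get_calibration takes no time and is no camera call; for the wrist camera it gives the pose at the moment of the call.
- robot.close_job(): hands the job in; it is judged then, once.
The state is a dict: "time": time; "joint_positions": joint angles; "qvel": joint speeds; "joint_torque": joint torques, N m; "tool_pos": TCP position; "ee_rot": TCP orientation; "wrist_force": force on the tool from outside, world axes, zero at the start; "wrist_torque": the same for the moment, N m; "width": finger opening in m; "finger_force": force on a finger pad.
Only numpy, scipy, OpenCV 4.12 (cv2) and the standard library are available. Lean on these libraries where they do the work, as an engineer would, in place of code of your own. Each camera call takes 0.05 s, during which the arm holds its last target. There are 200 camera calls.

## Working session

There is one attempt and no reset: what is moved stays moved. The work goes in short steps, Python scripts to look and compute and a tool call to move; the robot and the scene stay as the last step left them, time stands still between calls to the robot, and variables do not carry over. Pictures are saved under pics/ and viewed, at most 14 in all, crops included, and the job is handed in when it is done.

Besides the shell and the picture viewer there is one more tool, called after ">>>" as name(argument=value, ...) on one line, values as JSON. move_arm: Moves the arm, as the interface text tells. Shifts and turns lie within -1 to 1; 1 stands for 100 mm of shift or 45 degrees of turn. Its arguments: {"type":"object","properties":{"motion":{"type":"array","items":{"type":"number"}}},"required":["motion"]}

```bash
mkdir -p pics; ls
python3 - <<'E'
from bench import robot
import cv2,numpy as np
for n in("top","side"):
    cv2.imwrite(f"pics/{n}0.png",robot.snapshot(n)[...,::-1])
    c=robot.get_calibration(n);print(n,c)
print(robot.get_obs())
print(robot.tcp_to_grasp)
E
```

```text
pics
top {'fx': 462.7188696088114, 'fy': 462.7188696088114, 'cx': 318.50957227148, 'cy': 199.22169051529286, 'R': array([[ 0.07177079, -0.99740849,  0.00502676],
       [-0.96922967, -0.07093109, -0.23571725],
       [ 0.23546293,  0.01204552, -0.97180868]]), 't': array([0.01582666, 0.63475972, 0.97096744])}
side {'fx': 484.4143057646218, 'fy': 484.4143057646218, 'cx': 318.3882371816523, 'cy': 201.6907619133658, 'R': array([[-7.65614232e-01, -6.43299906e-01,  2.80916470e-04],
       [-3.73638061e-01,  4.44324465e-01, -8.14229924e-01],
       [ 5.23669215e-01, -6.23490979e-01, -5.80542464e-01]]), 't': array([0.50587698, 0.26514016, 0.79942565])}
{'time': 0.1, 'joint_positions': array([-1.39011838e+00,  8.78876942e-02,  1.37211696e+00,  9.03371769e-06,
        1.68360848e+00, -1.03093404e-01]), 'qvel': array([ 8.51656056e-04, -6.53672983e-04, -5.00449111e-03,  2.40929204e-04,
        8.19688421e-05,  2.07892784e-03]), 'joint_torque': array([ 2.09410937e-03, -3.41253483e+01, -3.03300762e+01,  7.19144451e-02,
        3.04043025e-02, -9.99641406e-05]), 'tool_pos': array([ 0.15389884, -0.52750348,  0.20441061]), 'ee_rot': array([-3.13958383e+00, -2.16859760e-04,  2.83772141e-01]), 'wrist_force': array([0.35176141, 0.65062679, 0.0237543 ]), 'wrist_torque': array([-0.02268237,  0.02868326, -0.00373835]), 'finger_force': 0.0, 'width': 0.094125564669922}
-0.0188
```

View pics/top0.png

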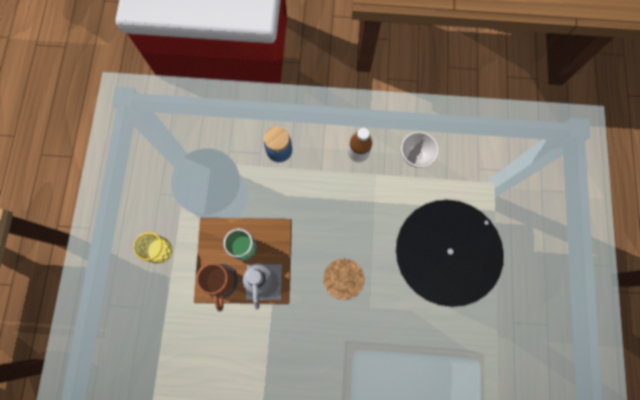

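View pics/side0.png

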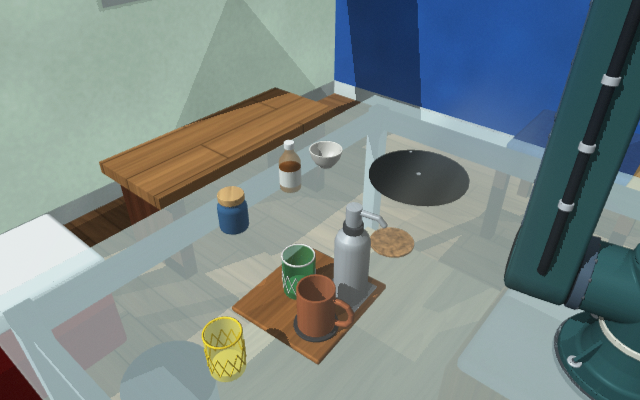

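The top view shows the green tumbler at (239,243), the yellow look-alike at (152,247), the mug at (214,278), the dispenser at (256,278), the cork at (344,279) and the susan at (450,252). The green one fits: it stands on the teak board behind both. I'll confirm it in an enlarged crop.

```bash
cat > h.py <<'E'
import numpy as np,cv2
from bench import robot
def ray(n,uv,z,c=None):
    c=c or robot.get_calibration(n);R,t=c["R"],c["t"]
    d=R.T@np.array([(uv[0]-c["cx"])/c["fx"],(uv[1]-c["cy"])/c["fy"],1]);o=-R.T@t
    return (o+d*(z-o[2])/d[2])[:2]
def proj(n,X,c=None):
    c=c or robot.get_calibration(n);p=np.atleast_2d(X)@c["R"].T+c["t"]
    return np.c_[c["fx"]*p[:,0]/p[:,2]+c["cx"],c["fy"]*p[:,1]/p[:,2]+c["cy"]]
def crop(src,dst,x,y,w,h,s):
    im=cv2.imread(src)[y:y+h,x:x+w];cv2.imwrite(dst,cv2.resize(im,None,fx=s,fy=s,interpolation=cv2.INTER_CUBIC))
E
python3 - <<'E'
from h import *
a=cv2.imread("pics/top0.png")[205:315,180:310];b=cv2.imread("pics/side0.png")[190:370,200:420]
a=cv2.resize(a,None,fx=6,fy=6,interpolation=cv2.INTER_CUBIC)[:, :780]
cv2.imwrite("pics/c0.png",cv2.resize(a,(709,600)))
cv2.imwrite("pics/c1.png",cv2.resize(b,None,fx=3.3,fy=3.3,interpolation=cv2.INTER_CUBIC))
im=cv2.imread("pics/top0.png");g=im.astype(int)
# susan ellipse
m=((g.sum(2)<90)).astype(np.uint8);m[:, :390]=0;m[:195]=0;m[310:]=0
c=max(cv2.findContours(m,0,2)[0],key=cv2.contourArea);e=cv2.fitEllipse(c);print("susan",e,ray("top",e[0],.03))
print("dots",ray("top",(450,251.5),.03),ray("top",(486.5,222.5),.03))
hsv=cv2.cvtColor(im,cv2.COLOR_BGR2HSV)
m=((hsv[...,1]>70)&(hsv[...,0]<25)).astype(np.uint8);m[:250]=0;m[305:]=0;m[:,:318]=0;m[:,370:]=0
c=max(cv2.findContours(m,0,2)[0],key=cv2.contourArea);e=cv2.fitEllipse(c);print("cork",e,ray("top",e[0],.006))
for uv,z in[((200,218),.012),((291,219),.012),((290,304),.012),((194,303),.012)]:print("board",ray("top",uv,z))
E
```

```text
susan ((453.89190673828125, 244.60585021972656), (68.61256408691406, 111.01266479492188), 126.58414459228516) [ 0.55818388 -0.25773091]
dots [ 0.5415259  -0.24881837] [ 0.61584146 -0.33379958]
cork ((343.3792724609375, 278.81573486328125), (39.61589431762695, 40.161415100097656), 162.79238891601562) [ 0.46344851 -0.00863612]
board [0.58102556 0.34025156]
board [0.59435206 0.12430811]
board [0.39766094 0.10966799]
board [0.38417171 0.32784468]
```

View pics/c0.png

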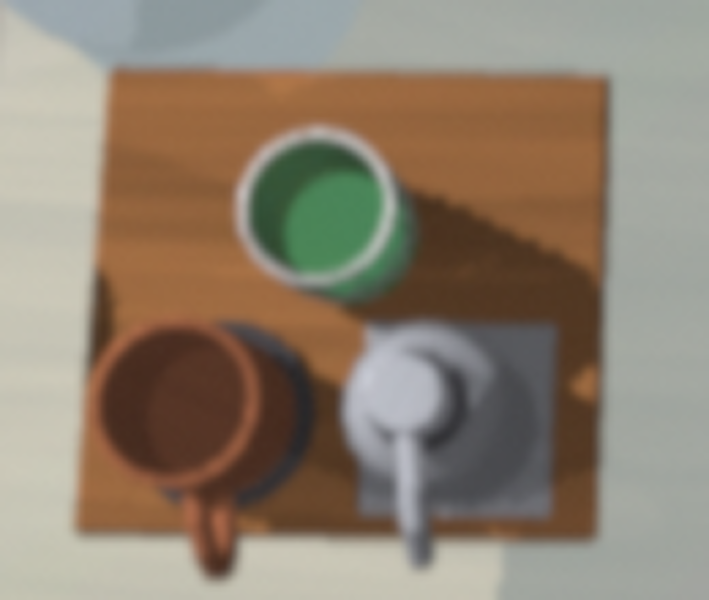

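View pics/c1.png

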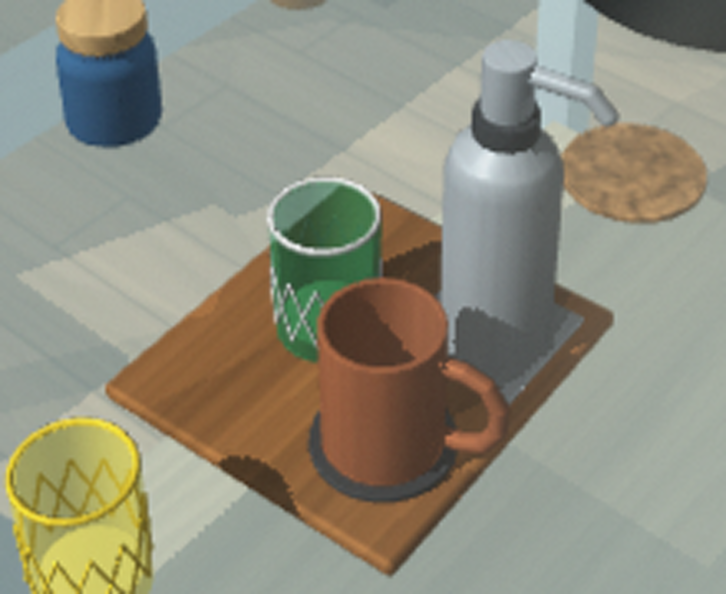

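The crops confirm it: the green glass with white cut lines and a white rim is the tumbler on the teak board (rim centre at crop 316,207), and the yellow one stands off the board. Next I turn the pixels into positions.

Run:
```python
from h import *
T=lambda x,y,z:ray("top",(180+x/5.4538-.41,205+y/5.4538-.41),z).round(4)
S=lambda x,y,z:ray("side",(200+x/3.3-.35,190+y/3.3-.35),z).round(4)
print("tumbler",T(316,207,.097),S(324,215,.097))
print("mug",T(177,405,.102),S(383,324,.102)," handle",T(217,575,.06))
print("disp",T(404,390,.209),S(509,56,.209)," spout",T(420,563,.196),T(404,440,.206), S(612,115,.190))
print("mat",T(458,420,.017),T(556,325,.017),T(553,518,.017),T(360,515,.017))
print("slate",T(219,414,.017))
print("cork side",S(634,172,.006))
print("susan side",ray("side",(418.5,173.7),.03),ray("side",(410.5,152),.03))
for p in[(108,71),(608,77),(596,541),(76,533)]:print("board",T(*p,.012))
print("boardS",S(388,574,.006),S(612,318,.006),S(107,390,.006))
im=cv2.imread("pics/top0.png");g=im.astype(int)
m=(g.sum(2)<120).astype(np.uint8);m[:,:390]=0;m[:195]=0;m[310:]=0
c=max(cv2.findContours(m,0,2)[0],key=cv2.contourArea);e=cv2.fitEllipse(cv2.convexHull(c));print(e,ray("top",e[0],.03))
```

```text
tumbler [0.5178 0.2293] [0.516  0.2297]
mug [0.4365 0.2734] [0.4354 0.2751]  handle [0.3734 0.2586]
disp [0.4417 0.1715] [0.4386 0.1734]  spout [0.3841 0.1616] [0.4249 0.1701] [0.3849 0.159 ]
mat [0.4432 0.1741] [0.4857 0.1367] [0.4059 0.1307] [0.4014 0.2109]
slate [0.4384 0.2745]
cork side [ 0.4596 -0.0056]
susan side [ 0.53923048 -0.24673045] [ 0.61225095 -0.32878578]
board [0.5819 0.3418]
board [0.5951 0.1242]
board [0.3979 0.1123]
board [0.3856 0.3291]
boardS [0.3843 0.3319] [0.3973 0.1138] [0.5811 0.3407]
((449.4201965332031, 252.83380126953125), (100.68292999267578, 107.54499053955078), 129.82044982910156) [ 0.53834571 -0.2474997 ]
```

```bash
cat > plan.py <<'E'
# usage: plan.py "x y z yaw" ...  -> per leg total turn (45deg units) then shift (100mm units) in tool axes
import sys,numpy as np
from bench import robot
o=robot.get_obs();p=o["tool_pos"];w=np.degrees(o["ee_rot"][2])
print("t",round(o["time"],2),"pos",p.round(4),"rpy",np.degrees(o["ee_rot"]).round(2),"q6",np.degrees(o["joint_positions"][5]).round(1),"w",round(o["width"],4),"F",o["wrist_force"].round(2))
for a in sys.argv[1:]:
    *q,v=map(float,a.split());d=np.array(q)-p;r=np.radians(v);c,s=np.cos(r),np.sin(r)
    sh=np.array([c*d[0]+s*d[1],s*d[0]-c*d[1],-d[2]])*10
    print(a,"| turn z",round(-((v-w+180)%360-180)/45,3),"shift",sh.round(3),"rows@28mm",int(np.ceil(np.linalg.norm(sh)/.28)))
    p=np.array(q);w=v
E
python3 plan.py ".154 -.528 .28 12" ".44 .1725 .28 12" ".44 .1725 .174 12"
```

```text
t 0.1 pos [ 0.1539 -0.5275  0.2044] rpy [-1.7988e+02 -1.0000e-02  1.6260e+01] q6 -5.9 w 0.0941 F [0.35 0.65 0.02]
.154 -.528 .28 12 | turn z 0.095 shift [-0.     0.005 -0.756] rows@28mm 3
.44 .1725 .28 12 | turn z -0.0 shift [ 4.254 -6.257 -0.   ] rows@28mm 28
.44 .1725 .174 12 | turn z -0.0 shift [0.   0.   1.06] rows@28mm 4
```

>>> move_arm(motion=[0,0,0.095,0,0,-0.25,1,0,0,0,0,0,-0.25,1,0,0,0,0,0,-0.25,1,0,0,0,0.17,-0.25,0,1,0,0,0,0.17,-0.25,0,1,0,0,0,0.17,-0.25,0,1,0,0,0,0.17,-0.25,0,1,0,0,0,0.17,-0.25,0,1,0,0,0,0.17,-0.25,0,1,0,0,0,0.17,-0.25,0,1,0,0,0,0.17,-0.25,0,1,0,0,0,0.17,-0.25,0,1])

```text
time: 1.1
tool_pos: [0.257, -0.2745, 0.28]
ee_rot: [-3.141, 0.0, 0.209]
wrist_force: [0.3, -1.0, 0.5]
width: 0.0943
finger_force: 0.0
```

>>> move_arm(motion=[0,0,0,0.17,-0.25,0,1,0,0,0,0.17,-0.25,0,1,0,0,0,0.17,-0.25,0,1,0,0,0,0.17,-0.25,0,1,0,0,0,0.17,-0.25,0,1,0,0,0,0.17,-0.25,0,1,0,0,0,0.17,-0.25,0,1,0,0,0,0.17,-0.25,0,1,0,0,0,0.17,-0.25,0,1,0,0,0,0.17,-0.25,0,1,0,0,0,0,0,0,1,0,0,0,0,0,0,1])

```text
time: 2.1
tool_pos: [0.3712, 0.0048, 0.2799]
ee_rot: [-3.142, 0.002, 0.213]
wrist_force: [-0.8, -0.1, 0.1]
width: 0.094
finger_force: 0.0
```

```bash
python3 plan.py ".44 .1725 .28 12"; python3 -c "
from h import *
cv2.imwrite('pics/w0.png',robot.snapshot('wrist')[...,::-1]);c=robot.get_calibration('wrist');print(c)"
```

```text
t 2.1 pos [0.3712 0.0048 0.2799] rpy [-1.800e+02  9.000e-02  1.221e+01] q6 69.8 w 0.094 F [-0.8  -0.12  0.14]
.44 .1725 .28 12 | turn z 0.005 shift [ 1.022e+00 -1.497e+00 -1.000e-03] rows@28mm 7
{'fx': 353.8189940107428, 'fy': 353.8189940107428, 'cx': 319.9972407443231, 'cy': 202.82740835303719, 'R': array([[ 2.09857375e-01, -9.77732008e-01, -5.74447304e-05],
       [-9.47195906e-01, -2.03317769e-01,  2.47955238e-01],
       [-2.42445452e-01, -5.19808238e-02, -9.68771488e-01]]), 't': array([-0.07506771,  0.30863975,  0.55282303])}
```

View pics/w0.png

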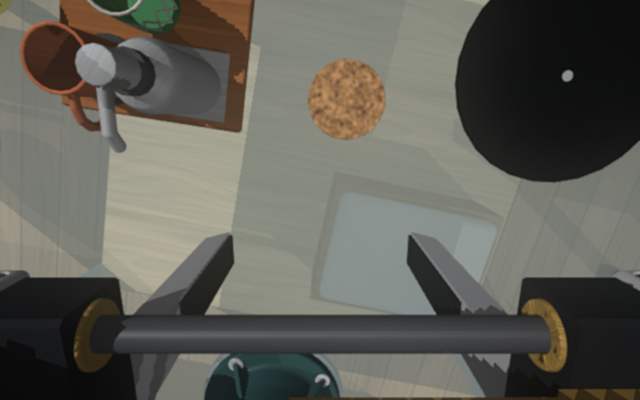

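The wrist view shows the cork at (346,99), the susan dot at (567,75), the pump head at (96,61) and the spout tip at (118,148). The mat's right corners are at (230,52) and (224,122).

Run:
```python
from h import *
for n,u,v,z in[("cork",346,99,.006),("susan",567.5,75.5,.03),("head",96,61,.209),("tip",118,148,.19),("matR",230,52,.017),("matr",224,122,.017)]:print(n,ray("wrist",(u,v),z))
```

```text
cork [ 0.46427765 -0.00982051]
susan [ 0.54155844 -0.2506487 ]
head [0.44315007 0.16989343]
tip [0.38456832 0.16172349]
matR [0.48653529 0.13467556]
matr [0.40634444 0.13006053]
```

>>> move_arm(motion=[0,0,0.005,0.17,-0.25,0,1,0,0,0,0.17,-0.25,0,1,0,0,0,0.17,-0.25,0,1,0,0,0,0.17,-0.25,0,1,0,0,0,0.17,-0.25,0,1,0,0,0,0.17,-0.25,0,1,0,0,0,0,0,0,1,0,0,0,0,0,0,1])

```text
time: 2.82
tool_pos: [0.4408, 0.1706, 0.2797]
ee_rot: [3.141, 0.002, 0.205]
wrist_force: [0.4, -0.7, 0.5]
width: 0.094
finger_force: 0.0
```

```bash
python3 plan.py ".44 .1725 .172 12"; python3 -c "
from h import *
cv2.imwrite('pics/w1.png',robot.snapshot('wrist')[...,::-1]);print(proj('wrist',[[.44,.1725,.209],[.443,.1742,.017],[.4375,.2742,.017]]))"
```

```text
t 2.82 pos [0.4408 0.1706 0.2797] rpy [1.7995e+02 1.2000e-01 1.1740e+01] q6 92.6 w 0.094 F [ 0.4  -0.7   0.53]
.44 .1725 .172 12 | turn z -0.006 shift [-0.003 -0.021  1.077] rows@28mm 4
[[315.08630247 214.08361444]
 [316.18421722 169.07712313]
 [236.82415339 157.23040706]]
```

View pics/w1.png

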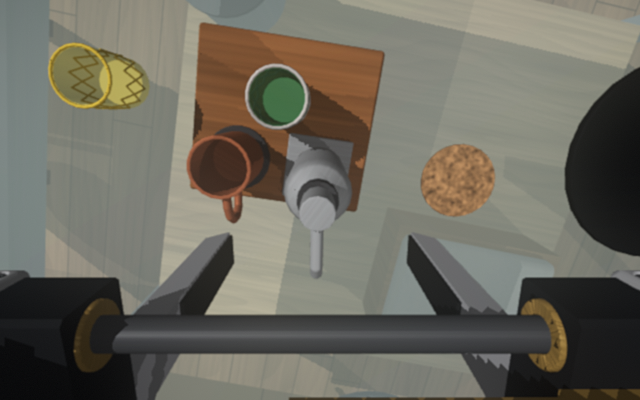

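The head top is at (318,211) with the spout tip straight below at (316,273), so the yaw is right. The tumbler rim is at (277,96), the mug rim at (219,167), the cork at (458,180), and the mat's back corners at (288,134) and (352,140).

```bash
python3 - <<'E'
from h import *
for n,u,v,z in[("head",318.5,211,.209),("tip",316,274,.188),("tumbler",277.5,96,.097),("mug",219,167,.102),("cork",458,180,.006),("matL",288,134.5,.017),("matR",352,140,.017)]:print(n,ray("wrist",(u,v),z))
E
python3 plan.py ".4415 .171 .172 12"
```

```text
head [0.4428162  0.17051662]
tip [0.38318419 0.16042154]
tumbler [0.51848094 0.22755854]
mug [0.43827762 0.273102  ]
cork [ 0.46468904 -0.00954223]
matL [0.4779234 0.2166973]
matR [0.48738177 0.13817236]
t 2.87 pos [0.4406 0.17   0.2801] rpy [1.7994e+02 7.0000e-02 1.1670e+01] q6 92.6 w 0.0939 F [-0.17 -0.31  0.53]
.4415 .171 .172 12 | turn z -0.007 shift [ 0.011 -0.008  1.081] rows@28mm 4
```

>>> move_arm(motion=[0,0,-0.007,0.01,-0.012,0.25,1,0,0,0,0,0,0.25,1,0,0,0,0,0,0.25,1,0,0,0,0,0,0.2,1,0,0,0,0,0,0.12,1,0,0,0,0,0,0,1,0,0,0,0,0,0,0.5,0,0,0,0,0,0,0.35,0,0,0,0,0,0,0,0,0,0,0,0,0,0,0,0,0,0,0,0,0,0,0,0,0,0,0,0])

```text
time: 3.87
tool_pos: [0.4416, 0.1729, 0.1741]
ee_rot: [3.142, -0.001, 0.211]
wrist_force: [-0.7, 0.3, -0.3]
width: 0.0574
finger_force: 0.0
```

```bash
python3 plan.py ".441 .171 .34 65" ".513 -.307 .34 65" ".513 -.307 .187 65"
```

```text
t 3.87 pos [0.4416 0.1729 0.1741] rpy [ 1.800e+02 -7.000e-02  1.209e+01] q6 92.4 w 0.0574 F [-0.69  0.29 -0.3 ]
.441 .171 .34 65 | turn z -1.176 shift [-0.02   0.003 -1.659] rows@28mm 6
.513 -.307 .34 65 | turn z -0.0 shift [-4.028  2.673 -0.   ] rows@28mm 18
.513 -.307 .187 65 | turn z -0.0 shift [0.   0.   1.53] rows@28mm 6
```

>>> move_arm(motion=[0,0,0,0,0,0,0,0,0,0,0,0,0,0,0,0,0,0,0,0,0,0,0,0,0,0,0,0,0,0,0,0,0,0,0,0,0,0,0,0,0,0,0,0,0,0,0,0,0,0,0,0,0,0,0,0,0,0,0,0,0,0,0,0,0,0,0,0,0,0])

```text
time: 4.7
tool_pos: [0.4412, 0.1728, 0.1734]
ee_rot: [3.142, 0.0, 0.211]
wrist_force: [-0.0, 0.5, -1.0]
width: 0.0273
finger_force: 30.0
```

```bash
python3 plan.py ".4415 .1715 .34 65"
```

```text
t 4.7 pos [0.4412 0.1728 0.1734] rpy [1.800e+02 1.000e-02 1.208e+01] q6 92.4 w 0.0273 F [-0.05  0.47 -1.02]
.4415 .1715 .34 65 | turn z -1.176 shift [-0.01   0.008 -1.666] rows@28mm 6
```

>>> move_arm(motion=[0,0,0,0,0,-0.1,0,0,0,0,0,0,-0.2,0,0,0,0,0,0,-0.25,0,0,0,0,0,0,-0.25,0,0,0,0,0,0,-0.25,0,0,0,0,0,0,-0.25,0,0,0,0,0,0,-0.2,0,0,0,0,0,0,-0.1,0,0,0,-0.1,0,0,0,0,0,0,-0.13,0,0,0,0,0,0,-0.13,0,0,0,0,0,0,-0.13,0,0,0,0])

```text
time: 5.7
tool_pos: [0.4409, 0.1726, 0.3324]
ee_rot: [-3.141, 0.002, 0.601]
wrist_force: [-0.5, -0.0, -3.8]
width: 0.0276
finger_force: 30.0
```

>>> move_arm(motion=[0,0,-0.13,0,0,0,0,0,0,-0.13,0,0,0,0,0,0,-0.13,0,0,0,0,0,0,-0.13,0,0,0,0,0,0,-0.1,0,0,0,0,0,0,-0.06,0,0,0,0,0,0,0,0,0,0,0])

```text
time: 6.28
tool_pos: [0.4408, 0.1726, 0.3323]
ee_rot: [-3.14, 0.002, 1.13]
wrist_force: [0.4, 0.1, -4.6]
width: 0.0275
finger_force: 30.0
```

```bash
python3 plan.py ".513 -.308 .334 65"
```

```text
t 6.28 pos [0.4408 0.1726 0.3323] rpy [-1.7989e+02  1.0000e-01  6.4760e+01] q6 39.8 w 0.0275 F [ 0.4   0.14 -4.65]
.513 -.308 .334 65 | turn z -0.005 shift [-4.051  2.685 -0.017] rows@28mm 18
```

>>> move_arm(motion=[0,0,0,-0.1,0.067,0,0,0,0,0,-0.125,0.083,0,0,0,0,0,-0.2,0.1325,0,0,0,0,0,-0.2,0.1325,0,0,0,0,0,-0.2,0.1325,0,0,0,0,0,-0.2,0.1325,0,0,0,0,0,-0.2,0.1325,0,0,0,0,0,-0.2,0.1325,0,0,0,0,0,-0.2,0.1325,0,0,0,0,0,-0.2,0.1325,0,0,0,0,0,-0.2,0.1325,0,0,0,0,0,-0.2,0.1325,0,0])

```text
time: 7.28
tool_pos: [0.4793, -0.0925, 0.3327]
ee_rot: [-3.14, 0.0, 1.128]
wrist_force: [-0.4, 0.1, -4.7]
width: 0.0276
finger_force: 30.0
```

>>> move_arm(motion=[0,0,0,-0.2,0.1325,0,0,0,0,0,-0.2,0.1325,0,0,0,0,0,-0.2,0.1325,0,0,0,0,0,-0.2,0.1325,0,0,0,0,0,-0.2,0.1325,0,0,0,0,0,-0.2,0.1325,0,0,0,0,0,-0.2,0.1325,0,0,0,0,0,-0.2,0.1325,0,0,0,0,0,-0.125,0.083,0,0,0,0,0,-0.1,0.067,0,0,0,0,0,0,0,0,0,0,0,0,0,0,0,0])

```text
time: 8.28
tool_pos: [0.511, -0.3079, 0.3326]
ee_rot: [-3.139, -0.001, 1.129]
wrist_force: [-0.5, 0.9, -4.7]
width: 0.0275
finger_force: 30.0
```

```bash
python3 plan.py ".513 -.307 .192 65"
```

```text
t 8.28 pos [ 0.511  -0.3079  0.3326] rpy [-1.7988e+02 -6.0000e-02  6.4670e+01] q6 -11.2 w 0.0275 F [-0.51  0.92 -4.67]
.513 -.307 .192 65 | turn z -0.007 shift [0.017 0.014 1.406] rows@28mm 6
```

>>> move_arm(motion=[0,0,0,0,0,0.1,0,0,0,0,0,0,0.2,0,0,0,0,0,0,0.25,0,0,0,0,0,0,0.25,0,0,0,0,0,0,0.25,0,0,0,0,0,0,0.18,0,0,0,0,0,0,0.1,0,0,0,0,0,0,0.05,0,0,0,0,0,0,0.03,0,0,0,0,0,0,0.02,0,0,0,0,0,0,0.01,0,0,0,0,0,0,0,0])

```text
time: 9.28
tool_pos: [0.5116, -0.3084, 0.1907]
ee_rot: [3.139, 0.0, 1.13]
wrist_force: [-1.2, 0.7, -3.7]
width: 0.027
finger_force: 30.0
```

>>> move_arm(motion=[0,0,0,0,0,0.01,0,0,0,0,0,0,0.01,0,0,0,0,0,0,0,0])

```text
time: 9.53
tool_pos: [0.5112, -0.3082, 0.1877]
ee_rot: [3.141, 0.0, 1.13]
wrist_force: [-0.1, 1.2, -4.1]
width: 0.0272
finger_force: 30.0
```

>>> move_arm(motion=[0,0,0,0,0,0.01,0,0,0,0,0,0,0,0,0,0,0,0,0,0.008,0,0,0,0,0,0,0,0])

```text
time: 9.87
tool_pos: [0.5113, -0.3082, 0.1864]
ee_rot: [3.141, 0.0, 1.13]
wrist_force: [0.2, 0.6, -0.8]
width: 0.0275
finger_force: 30.0
```

>>> move_arm(motion=[0,0,0,0,0,0.003,0.3,0,0,0,0,0,0,0.4,0,0,0,0,0,0,0.5,0,0,0,0,0,0,0.6,0,0,0,0,0,0,0.6,0,0,0,0,0,-0.05,0.6,0,0,0,0,0,-0.15,0.6,0,0,0,0,0,-0.25,0.8,0,0,0,0,0,-0.25,1,0,0,0,0,0,-0.25,1,0,0,0,0,0,0,1,0,0,0,0,0,0,1])

```text
time: 10.87
tool_pos: [0.5118, -0.3086, 0.2827]
ee_rot: [3.137, 0.001, 1.13]
wrist_force: [0.1, -0.5, 0.1]
width: 0.0863
finger_force: 0.0
```

```bash
python3 plan.py ".5113 -.308 .285 14" ".437 .2742 .285 14" ".437 .2742 .054 14"; python3 -c "
from h import *
print(robot.get_obs()['joint_positions'].round(2))"
```

```text
t 10.87 pos [ 0.5118 -0.3086  0.2827] rpy [1.7973e+02 6.0000e-02 6.4730e+01] q6 -11.2 w 0.0863 F [ 0.07 -0.47  0.05]
.5113 -.308 .285 14 | turn z 1.127 shift [-0.004 -0.007 -0.023] rows@28mm 1
.437 .2742 .285 14 | turn z -0.0 shift [ 0.688 -5.829 -0.   ] rows@28mm 21
.437 .2742 .054 14 | turn z -0.0 shift [0.   0.   2.31] rows@28mm 9
[-0.64  0.19  1.1  -0.    1.84 -0.2 ]
```

>>> move_arm(motion=[0,0,0.125,0,0,-0.02,1,0,0,0.125,0,0,0,1,0,0,0.125,0,0,0,1,0,0,0.125,0,0,0,1,0,0,0.125,0,0,0,1,0,0,0.125,0,0,0,1,0,0,0.125,0,0,0,1,0,0,0.125,0,0,0,1,0,0,0.127,0,0,0,1,0,0,0,0.02,-0.15,0,1,0,0,0,0.034,-0.29,0,1,0,0,0,0.034,-0.29,0,1])

```text
time: 11.87
tool_pos: [0.501, -0.2337, 0.28]
ee_rot: [-3.138, 0.003, 0.246]
wrist_force: [0.5, -0.4, 0.2]
width: 0.0938
finger_force: 0.0
```

>>> move_arm(motion=[0,0,0,0.034,-0.29,0,1,0,0,0,0.034,-0.29,0,1,0,0,0,0.034,-0.29,0,1,0,0,0,0.034,-0.29,0,1,0,0,0,0.034,-0.29,0,1,0,0,0,0.034,-0.29,0,1,0,0,0,0.034,-0.29,0,1,0,0,0,0.034,-0.29,0,1,0,0,0,0.034,-0.29,0,1,0,0,0,0.034,-0.29,0,1,0,0,0,0.034,-0.29,0,1,0,0,0,0.034,-0.29,0,1])

```text
time: 12.87
tool_pos: [0.4555, 0.1144, 0.281]
ee_rot: [-3.141, 0.002, 0.248]
wrist_force: [0.7, 1.2, 0.5]
width: 0.0938
finger_force: 0.0
```

>>> move_arm(motion=[0,0,0,0.034,-0.29,0,1,0,0,0,0.034,-0.29,0,1,0,0,0,0.034,-0.29,0,1,0,0,0,0.034,-0.29,0,1,0,0,0,0.034,-0.29,0,1,0,0,0,0.02,-0.16,0,1,0,0,0,0,0,0,1,0,0,0,0,0,0,1])

```text
time: 13.53
tool_pos: [0.4354, 0.2737, 0.281]
ee_rot: [3.141, 0.003, 0.249]
wrist_force: [-0.5, 0.5, 0.2]
width: 0.0943
finger_force: 0.0
```

```bash
python3 plan.py ".437 .274 .048 14";python3 -c "
from h import *
cv2.imwrite('pics/w2.png',robot.snapshot('wrist')[...,::-1]);print(proj('wrist',[[.437,.274,.102],[.443,.1742,.017],[.4375,.2742,.017],[.5178,.229,.097]]))"
```

```text
t 13.53 pos [0.4354 0.2737 0.281 ] rpy [1.7995e+02 1.5000e-01 1.4250e+01] q6 101.6 w 0.0943 F [-0.52  0.52  0.17]
.437 .274 .048 14 | turn z 0.005 shift [1.60e-02 1.00e-03 2.33e+00] rows@28mm 9
[[318.27350194 183.33790516]
 [395.49861282 184.66937881]
 [318.49625855 169.7906708 ]
 [381.79796758 116.057132  ]]
```

View pics/w2.png

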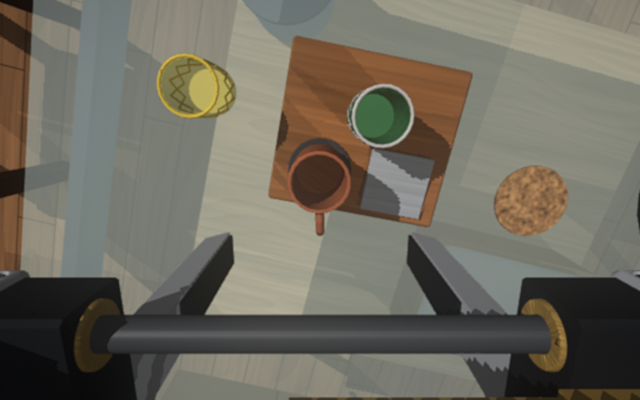

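The mug rim is at (319,182) with its handle straight down, as predicted. The bare mat's corners are at (370,149), (434,158), (423,219) and (361,207), the tumbler is at (382,116) and the cork at (531,200).

Run:
```python
from h import *
for n,u,v,z in[("a",370,149,.017),("b",434.5,158,.017),("c",423,219.5,.017),("d",361,207,.017),("mug",319.5,182,.102),("cork",531,200,.006),("tum",382,116,.097)]:print(n,ray("wrist",(u,v),z).round(4))
```

```text
a [0.4785 0.2184]
b [0.4875 0.1369]
c [0.4074 0.1255]
d [0.4038 0.2089]
mug [0.4387 0.2731]
cork [ 0.4656 -0.0087]
tum [0.5179 0.2288]
```

>>> move_arm(motion=[0,0,0,0.02,0.003,0.1,1,0,0,0,0,0,0.28,1,0,0,0,0,0,0.28,1,0,0,0,0,0,0.28,1,0,0,0,0,0,0.28,1,0,0,0,0,0,0.28,1,0,0,0,0,0,0.28,1,0,0,0,0,0,0.25,1,0,0,0,0,0,0.2,1,0,0,0,0,0,0.1,1,0,0,0,0,0,0,0.8,0,0,0,0,0,0,0])

```text
time: 14.58
tool_pos: [0.4389, 0.2727, 0.0492]
ee_rot: [3.141, 0.0, 0.244]
wrist_force: [-0.8, -0.5, 0.1]
width: 0.0842
finger_force: 0.0
```

>>> move_arm(motion=[0,0,0,0,0,0,0,0,0,0,0,0,0,0,0,0,0,0,0,0,0,0,0,0,0,0,0,0,0,0,0,0,0,0,0,0,0,0,0,0,0,0,0,0,0,0,0,0,0])

```text
time: 15.17
tool_pos: [0.4401, 0.2744, 0.0512]
ee_rot: [-3.14, -0.004, 0.245]
wrist_force: [-0.2, 0.7, 6.1]
width: 0.0641
finger_force: 30.0
```

```bash
python3 plan.py ".437 .274 .23 65" ".567 -.189 .23 65"
```

```text
t 15.17 pos [0.4401 0.2744 0.0512] rpy [-179.93   -0.22   14.02] q6 101.6 w 0.0641 F [-0.18  0.65  6.09]
.437 .274 .23 65 | turn z -1.133 shift [-0.016 -0.026 -1.788] rows@28mm 7
.567 -.189 .23 65 | turn z -0.0 shift [-3.647  3.135 -0.   ] rows@28mm 18
```

>>> move_arm(motion=[0,0,0,0,0,-0.05,0,0,0,0,0,0,-0.15,0,0,0,0,0,0,-0.25,0,0,0,0,0,0,-0.25,0,0,0,0,0,0,-0.25,0,0,0,0,0,0,-0.25,0,0,0,0,0,0,-0.25,0,0,0,0,0,0,-0.2,0,0,0,0,0,0,-0.1,0,0,0,-0.11,0,0,0,0,0,0,-0.13,0,0,0,0,0,0,-0.13,0,0,0,0])

```text
time: 16.17
tool_pos: [0.4382, 0.2729, 0.2231]
ee_rot: [3.141, 0.003, 0.54]
wrist_force: [0.1, 1.4, -2.3]
width: 0.0643
finger_force: 30.0
```

>>> move_arm(motion=[0,0,-0.13,0,0,0,0,0,0,-0.13,0,0,0,0,0,0,-0.13,0,0,0,0,0,0,-0.13,0,0,0,0,0,0,-0.13,0,0,0,0,0,0,-0.11,0,0,0,0,0,0,0,0,0,0,0])

```text
time: 16.75
tool_pos: [0.438, 0.2729, 0.2226]
ee_rot: [-3.14, 0.003, 1.133]
wrist_force: [-0.3, 0.0, -1.8]
width: 0.0641
finger_force: 30.0
```

```bash
python3 plan.py ".567 -.189 .225 65"
```

```text
t 16.75 pos [0.438  0.2729 0.2226] rpy [-179.89    0.18   64.93] q6 50.7 w 0.0641 F [-0.27  0.02 -1.76]
.567 -.189 .225 65 | turn z -0.001 shift [-3.641  3.121 -0.024] rows@28mm 18
```

>>> move_arm(motion=[0,0,0,-0.09,0.078,0,0,0,0,0,-0.092,0.079,0,0,0,0,0,-0.182,0.156,0,0,0,0,0,-0.182,0.156,0,0,0,0,0,-0.182,0.156,0,0,0,0,0,-0.182,0.156,0,0,0,0,0,-0.182,0.156,0,0,0,0,0,-0.182,0.156,0,0,0,0,0,-0.182,0.156,0,0,0,0,0,-0.182,0.156,0,0,0,0,0,-0.182,0.156,0,0,0,0,0,-0.182,0.156,0,0])

```text
time: 17.75
tool_pos: [0.5089, 0.0166, 0.2241]
ee_rot: [-3.141, 0.001, 1.129]
wrist_force: [0.8, -1.1, -1.6]
width: 0.0641
finger_force: 30.0
```

>>> move_arm(motion=[0,0,0,-0.182,0.156,0,0,0,0,0,-0.182,0.156,0,0,0,0,0,-0.182,0.156,0,0,0,0,0,-0.182,0.156,0,0,0,0,0,-0.182,0.156,0,0,0,0,0,-0.182,0.156,0,0,0,0,0,-0.182,0.156,0,0,0,0,0,-0.182,0.156,0,0,0,0,0,-0.092,0.079,0,0,0,0,0,-0.09,0.078,0,0,0,0,0,0,0,0,0,0,0,0,0,0,0,0])

```text
time: 18.75
tool_pos: [0.5664, -0.1888, 0.2241]
ee_rot: [-3.141, -0.0, 1.131]
wrist_force: [-0.5, 0.3, -1.5]
width: 0.0644
finger_force: 30.0
```

```bash
python3 plan.py ".567 -.189 .068 65"; python3 -c "
from h import *
cv2.imwrite('pics/t1.png',robot.snapshot('top')[...,::-1]);cv2.imwrite('pics/s1.png',robot.snapshot('side')[...,::-1])
crop('pics/s1.png','pics/s1c.png',300,60,220,160,3.5)"
```

```text
t 18.75 pos [ 0.5664 -0.1888  0.2241] rpy [-1.7994e+02 -3.0000e-02  6.4810e+01] q6 1.3 w 0.0644 F [-0.54  0.32 -1.51]
.567 -.189 .068 65 | turn z -0.004 shift [0.    0.006 1.561] rows@28mm 6
```

View pics/s1c.png

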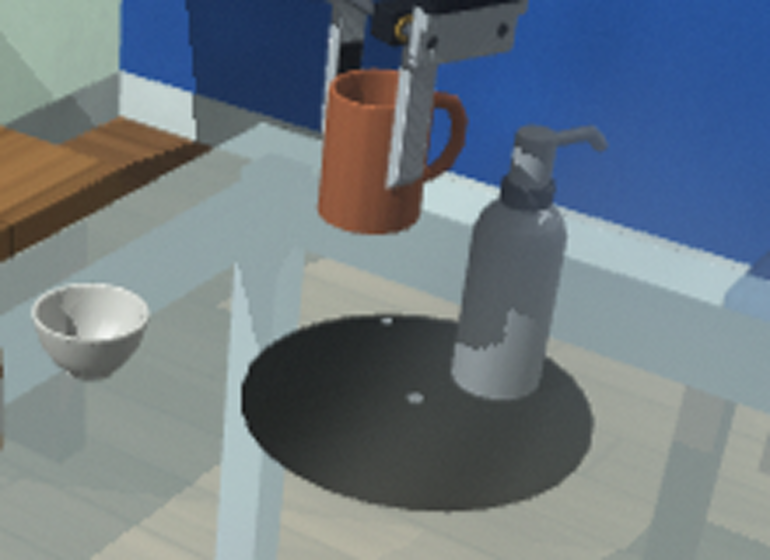

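The dispenser stands upright on the platter (head at crop 535,140), and the mug hangs straight above it with its handle facing the gap.

>>> move_arm(motion=[0,0,0,0,0,0.1,0,0,0,0,0,0,0.22,0,0,0,0,0,0,0.26,0,0,0,0,0,0,0.26,0,0,0,0,0,0,0.26,0,0,0,0,0,0,0.2,0,0,0,0,0,0,0.12,0,0,0,0,0,0,0.05,0,0,0,0,0,0,0.03,0,0,0,0,0,0,0.02,0,0,0,0,0,0,0.01,0,0,0,0,0,0,0,0])

```text
time: 19.85
tool_pos: [0.5676, -0.1891, 0.0727]
ee_rot: [3.139, 0.0, 1.132]
wrist_force: [-0.4, 0.5, -2.0]
width: 0.064
finger_force: 30.0
```

>>> move_arm(motion=[0,0,0,0,0,0.01,0,0,0,0,0,0,0.01,0,0,0,0,0,0,0,0])

```text
time: 20.1
tool_pos: [0.5669, -0.1889, 0.0697]
ee_rot: [3.141, 0.0, 1.132]
wrist_force: [-0.3, 0.5, -2.1]
width: 0.0641
finger_force: 30.0
```

>>> move_arm(motion=[0,0,0,0,0,0.01,0,0,0,0,0,0,0.01,0,0,0,0,0,0,0,0])

```text
time: 20.35
tool_pos: [0.5666, -0.1887, 0.0671]
ee_rot: [-3.141, 0.0, 1.132]
wrist_force: [0.3, 0.4, -2.0]
width: 0.0641
finger_force: 30.0
```

>>> move_arm(motion=[0,0,0,0,0,0.01,0,0,0,0,0,0,0.01,0,0,0,0,0,0,0,0])

```text
time: 20.6
tool_pos: [0.5666, -0.1887, 0.065]
ee_rot: [-3.141, 0.0, 1.132]
wrist_force: [0.2, 0.5, -1.9]
width: 0.0644
finger_force: 30.0
```

>>> move_arm(motion=[0,0,0,0,0,0.01,0,0,0,0,0,0,0,0])

```text
time: 20.77
tool_pos: [0.5669, -0.1888, 0.0644]
ee_rot: [3.141, 0.0, 1.132]
wrist_force: [0.5, -0.0, -1.3]
width: 0.0643
finger_force: 30.0
```

>>> move_arm(motion=[0,0,0,0,0,0.01,0,0,0,0,0,0,0,0])

```text
time: 20.93
tool_pos: [0.5674, -0.189, 0.0644]
ee_rot: [3.14, -0.0, 1.132]
wrist_force: [0.2, -0.3, 2.5]
width: 0.0638
finger_force: 30.0
```

>>> move_arm(motion=[0,0,0,0,0,0.005,0,0,0,0,0,0,0,0])

```text
time: 21.1
tool_pos: [0.5676, -0.189, 0.0643]
ee_rot: [3.139, -0.0, 1.132]
wrist_force: [-1.0, -0.0, 5.8]
width: 0.0641
finger_force: 30.0
```

>>> move_arm(motion=[0,0,0,0,0,-0.01,0.72,0,0,0,0,0,0,0.76,0,0,0,0,0,0,0.85,0,0,0,0,0,0,1,0,0,0,0,0,0,1,0,0,0,0,0,-0.06,1,0,0,0,0,0,-0.2,1,0,0,0,0,0,-0.3,1,0,0,0,0,0,-0.35,1,0,0,0,0,0,-0.35,1,0,0,0,0,0,-0.2,1,0,0,0,0,0,0,1])

```text
time: 22.1
tool_pos: [0.5694, -0.1899, 0.2174]
ee_rot: [3.129, -0.0, 1.132]
wrist_force: [0.8, 0.3, 0.8]
width: 0.0939
finger_force: 0.0
```

```bash
python3 plan.py ".567 -.189 .23 24" ".518 .2288 .23 24" ".518 .2288 .05 24" ".518 .2288 .15 24" ".4645 -.009 .15 24"; python3 -c "
from h import *
cv2.imwrite('pics/t2.png',robot.snapshot('top')[...,::-1])
crop('pics/t2.png','pics/t2c.png',300,180,230,140,3.4)"
```

```text
t 22.1 pos [ 0.5694 -0.1899  0.2174] rpy [ 1.7928e+02 -1.0000e-02  6.4860e+01] q6 1.3 w 0.0939 F [0.85 0.32 0.78]
.567 -.189 .23 24 | turn z 0.908 shift [-0.018 -0.018 -0.126] rows@28mm 1
.518 .2288 .23 24 | turn z -0.0 shift [ 1.252 -4.016 -0.   ] rows@28mm 16
.518 .2288 .05 24 | turn z -0.0 shift [0.  0.  1.8] rows@28mm 7
.518 .2288 .15 24 | turn z -0.0 shift [ 0.  0. -1.] rows@28mm 4
.4645 -.009 .15 24 | turn z -0.0 shift [-1.456  1.955 -0.   ] rows@28mm 9
```

View pics/t2c.png

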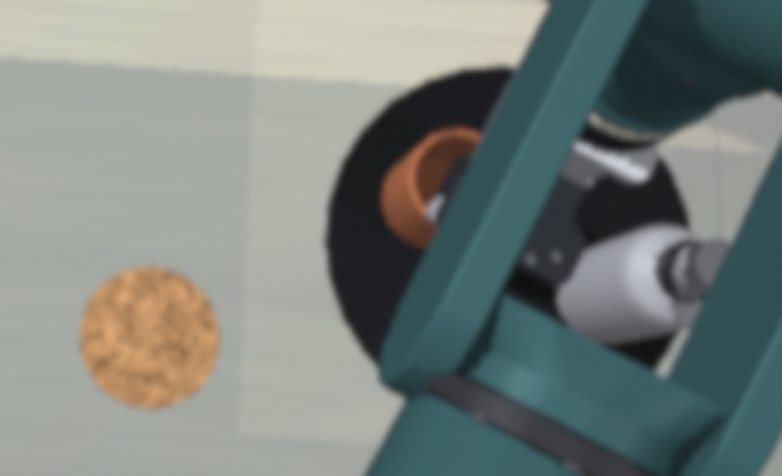

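The mug stands upright on the platter, clear of the gripper. The tumbler is round, so I keep this yaw.

```bash
python3 plan.py ".518 .2288 .22 65" ".518 .2288 .05 65" ".518 .2288 .15 65" ".4645 -.009 .15 65"
```

```text
t 22.15 pos [ 0.5683 -0.1894  0.2139] rpy [179.57  -0.    64.86] q6 1.3 w 0.094 F [-0.03  0.57 -1.02]
.518 .2288 .22 65 | turn z -0.003 shift [ 3.578 -2.223 -0.061] rows@28mm 16
.518 .2288 .05 65 | turn z -0.0 shift [0.  0.  1.7] rows@28mm 7
.518 .2288 .15 65 | turn z -0.0 shift [ 0.  0. -1.] rows@28mm 4
.4645 -.009 .15 65 | turn z -0.0 shift [-2.381  0.52  -0.   ] rows@28mm 9
```

>>> move_arm(motion=[0,0,0,0.125,-0.075,0,1,0,0,0,0.255,-0.159,0,1,0,0,0,0.255,-0.159,0,1,0,0,0,0.255,-0.159,0,1,0,0,0,0.255,-0.159,0,1,0,0,0,0.255,-0.159,0,1,0,0,0,0.255,-0.159,0,1,0,0,0,0.255,-0.159,0,1,0,0,0,0.255,-0.159,0,1,0,0,0,0.255,-0.159,0,1,0,0,0,0.255,-0.159,0,1,0,0,0,0.255,-0.159,0,1])

```text
time: 23.15
tool_pos: [0.5236, 0.156, 0.2067]
ee_rot: [-3.137, 0.003, 1.133]
wrist_force: [1.1, -0.1, -0.1]
width: 0.0941
finger_force: 0.0
```

>>> move_arm(motion=[0,0,0,0.255,-0.159,0,1,0,0,0,0.255,-0.159,0,1,0,0,0,0.135,-0.08,0,1,0,0,0,0,0,0,1,0,0,0,0,0,0,1])

```text
time: 23.57
tool_pos: [0.5156, 0.23, 0.2071]
ee_rot: [-3.138, 0.004, 1.134]
wrist_force: [0.4, 0.5, -0.3]
width: 0.0941
finger_force: 0.0
```

```bash
python3 plan.py ".518 .2288 .05 65";  python3 -c "
from h import *
cv2.imwrite('pics/w3.png',robot.snapshot('wrist')[...,::-1]);print(proj('wrist',[[.518,.2288,.097],[.4375,.2742,.017],[.443,.1742,.017]]))"
```

```text
t 23.57 pos [0.5156 0.23   0.2071] rpy [-179.8     0.22   65.  ] q6 43.3 w 0.0941 F [ 0.45  0.53 -0.33]
.518 .2288 .05 65 | turn z 0.0 shift [-1.000e-03  2.700e-02  1.571e+00] rows@28mm 6
[[320.95570087 198.96592135]
 [233.93500204 174.37388158]
 [280.9549706  252.36921215]]
```

View pics/w3.png

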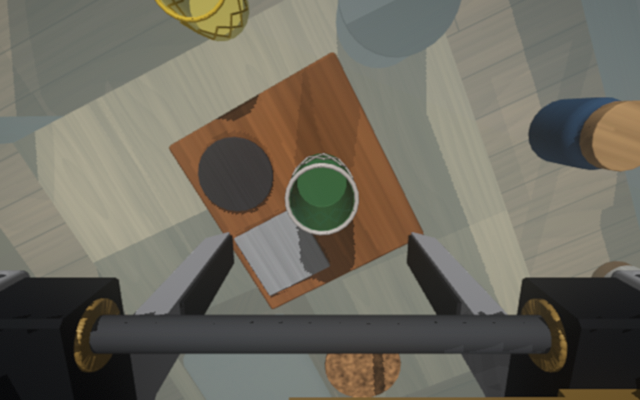

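The green tumbler's rim is at (322,198), centred between the fingers as predicted. The slate is at (236,175), and the mat's corners are about (286,212), (330,270), (275,297) and (235,236).

Run:
```python
from h import *
im=cv2.imread("pics/w3.png")
m=((im.max(2).astype(int)<75)).astype(np.uint8);m[:130]=0;m[220:]=0;m[:,:190]=0;m[:,283:]=0
c=max(cv2.findContours(m,0,2)[0],key=cv2.contourArea);e=cv2.fitEllipse(c);print(e,ray("wrist",e[0],.017))
print(ray("wrist",(236.3,175.3),.017),ray("wrist",(322,198.5),.097))
for p in[(286,212),(330,270),(275,297),(235,236)]:print(ray("wrist",p,.017))
```

```text
((235.7034912109375, 174.43844604492188), (71.1421890258789, 76.48049926757812), 135.9707489013672) [0.43916364 0.27334772]
[0.43929613 0.27226817] [0.51896797 0.22879457]
[0.46902135 0.21388341]
[0.4838327  0.13159224]
[0.41192285 0.12759541]
[0.40558484 0.21299836]
```

>>> move_arm(motion=[0,0,0,0,0.02,0.15,1,0,0,0,0,0,0.27,1,0,0,0,0,0,0.27,1,0,0,0,0,0,0.27,1,0,0,0,0,0,0.27,1,0,0,0,0,0,0.2,1,0,0,0,0,0,0.1,1,0,0,0,0,0,0,1,0,0,0,0,0,0,0.8,0,0,0,0,0,0,0.6,0,0,0,0,0,0,0,0,0,0,0,0,0,0])

```text
time: 24.62
tool_pos: [0.5205, 0.2287, 0.0587]
ee_rot: [3.139, -0.002, 1.132]
wrist_force: [0.2, 0.3, -0.7]
width: 0.0706
finger_force: 0.0
```

>>> move_arm(motion=[0,0,0,0,0,0,0,0,0,0,0,0,0,0,0,0,0,0,0,0,0,0,0,0,0,0,0,0])

```text
time: 24.95
tool_pos: [0.5194, 0.2291, 0.0581]
ee_rot: [3.141, -0.002, 1.132]
wrist_force: [-3.2, 1.0, 5.3]
width: 0.0612
finger_force: 30.0
```

>>> move_arm(motion=[0,0,0,0,0,-0.05,0,0,0,0,0,0,-0.15,0,0,0,0,0,0,-0.25,0,0,0,0,0,0,-0.25,0,0,0,0,0,0,-0.2,0,0,0,0,0,0,-0.1,0,0,0,0,0,0,0,0,0,0,0,0,0,0,0])

```text
time: 25.62
tool_pos: [0.5193, 0.2281, 0.1562]
ee_rot: [3.142, 0.001, 1.132]
wrist_force: [-0.1, 0.4, -1.7]
width: 0.0615
finger_force: 30.0
```

```bash
python3 plan.py ".4635 -.0085 .156 65"
```

```text
t 25.62 pos [0.5193 0.2281 0.1562] rpy [1.800e+02 4.000e-02 6.485e+01] q6 43.2 w 0.0615 F [-0.12  0.38 -1.71]
.4635 -.0085 .156 65 | turn z -0.003 shift [-2.38e+00  4.95e-01  2.00e-03] rows@28mm 9
```

>>> move_arm(motion=[0,0,0,-0.09,0.02,0,0,0,0,0,-0.1,0.02,0,0,0,0,0,-0.2,0.0415,0,0,0,0,0,-0.2,0.0415,0,0,0,0,0,-0.2,0.0415,0,0,0,0,0,-0.2,0.0415,0,0,0,0,0,-0.2,0.0415,0,0,0,0,0,-0.2,0.0415,0,0,0,0,0,-0.2,0.0415,0,0,0,0,0,-0.2,0.0415,0,0,0,0,0,-0.2,0.0415,0,0,0,0,0,-0.2,0.0415,0,0])

```text
time: 26.62
tool_pos: [0.4657, 0.0091, 0.1553]
ee_rot: [-3.139, 0.002, 1.131]
wrist_force: [0.2, 0.4, -1.6]
width: 0.0615
finger_force: 30.0
```

>>> move_arm(motion=[0,0,0,-0.1,0.02,0,0,0,0,0,-0.09,0.02,0,0,0,0,0,0,0,0,0,0,0,0,0,0,0,0])

```text
time: 26.95
tool_pos: [0.4628, -0.008, 0.1565]
ee_rot: [-3.141, -0.0, 1.131]
wrist_force: [0.9, 0.2, -1.6]
width: 0.0616
finger_force: 30.0
```

```bash
python3 plan.py ".4635 -.0085 .06 65"
```

```text
t 26.95 pos [ 0.4628 -0.008   0.1565] rpy [-1.7996e+02 -2.0000e-02  6.4820e+01] q6 17.1 w 0.0616 F [ 0.88  0.17 -1.6 ]
.4635 -.0085 .06 65 | turn z -0.004 shift [-0.001  0.009  0.965] rows@28mm 4
```

>>> move_arm(motion=[0,0,0,0,0.008,0.1,0,0,0,0,0,0,0.2,0,0,0,0,0,0,0.22,0,0,0,0,0,0,0.2,0,0,0,0,0,0,0.13,0,0,0,0,0,0,0.07,0,0,0,0,0,0,0.04,0,0,0,0,0,0,0.03,0,0,0,0,0,0,0.01,0,0,0,0,0,0,0,0,0,0,0,0,0,0,0])

```text
time: 27.87
tool_pos: [0.4645, -0.0085, 0.0578]
ee_rot: [3.14, -0.0, 1.132]
wrist_force: [-0.2, 0.1, -1.4]
width: 0.0617
finger_force: 30.0
```

>>> move_arm(motion=[0,0,0,0,0,0.01,0,0,0,0,0,0,0.01,0,0,0,0,0,0,0,0])

```text
time: 28.12
tool_pos: [0.4639, -0.0085, 0.055]
ee_rot: [3.141, -0.0, 1.132]
wrist_force: [0.4, 0.3, -2.5]
width: 0.0617
finger_force: 30.0
```

>>> move_arm(motion=[0,0,0,0,0,0.01,0,0,0,0,0,0,0.01,0,0,0,0,0,0,0,0])

```text
time: 28.37
tool_pos: [0.4635, -0.0084, 0.0526]
ee_rot: [-3.141, 0.0, 1.132]
wrist_force: [-0.4, 0.3, -0.9]
width: 0.0616
finger_force: 30.0
```

>>> move_arm(motion=[0,0,0,0,0,0.006,0,0,0,0,0,0,0,0])

```text
time: 28.53
tool_pos: [0.4637, -0.0084, 0.0522]
ee_rot: [3.142, 0.0, 1.132]
wrist_force: [0.1, 0.5, -1.8]
width: 0.0614
finger_force: 30.0
```

>>> move_arm(motion=[0,0,0,0,0,0.006,0,0,0,0,0,0,0,0])

```text
time: 28.7
tool_pos: [0.4638, -0.0084, 0.0521]
ee_rot: [3.141, -0.0, 1.132]
wrist_force: [-1.8, -0.5, 1.1]
width: 0.0613
finger_force: 30.0
```

>>> move_arm(motion=[0,0,0,0,0,0.005,0,0,0,0,0,0,0,0])

```text
time: 28.87
tool_pos: [0.4638, -0.0084, 0.0521]
ee_rot: [3.141, -0.0, 1.132]
wrist_force: [-2.7, 0.8, 5.3]
width: 0.0614
finger_force: 30.0
```

>>> move_arm(motion=[0,0,0,0,0,-0.008,0.68,0,0,0,0,0,0,0.72,0,0,0,0,0,0,0.8,0,0,0,0,0,0,0.95,0,0,0,0,0,0,1,0,0,0,0,0,-0.06,1,0,0,0,0,0,-0.2,1,0,0,0,0,0,-0.3,1,0,0,0,0,0,-0.35,1,0,0,0,0,0,-0.35,1,0,0,0,0,0,-0.35,1,0,0,0,0,0,-0.35,1])

```text
time: 29.87
tool_pos: [0.4635, -0.0084, 0.2502]
ee_rot: [3.141, -0.0, 1.132]
wrist_force: [0.4, -0.0, 0.8]
width: 0.094
finger_force: 0.0
```

>>> move_arm(motion=[0,0,0,0,0,-0.35,1,0,0,0,0,0,-0.15,1,0,0,0,0,0,0,1,0,0,0,0,0,0,1,0,0,0,0,0,0,1])

```text
time: 30.28
tool_pos: [0.4631, -0.0083, 0.2962]
ee_rot: [-3.139, 0.001, 1.132]
wrist_force: [0.7, -0.1, -0.3]
width: 0.094
finger_force: 0.0
```

```bash
python3 plan.py ".5113 -.308 .3 65";  python3 -c "
from h import *
cv2.imwrite('pics/w4.png',robot.snapshot('wrist')[...,::-1]);cv2.imwrite('pics/t4.png',robot.snapshot('top')[...,::-1])
import numpy as np
print(proj('wrist',[[.5113,-.308,.222],[.567,-.189,.115],[.4635,-.0085,.091],[.4635,-.0085,.006],[.54,-.248,.03]]).round(1))
print(proj('top',[[.5113,-.308,.222],[.567,-.189,.115],[.4635,-.0085,.091],[.4635,-.0085,.006],[.54,-.248,.03]]).round(1))
crop('pics/t4.png','pics/t4c.png',310,190,220,130,3.6)
"
```

```text
t 30.28 pos [ 0.4631 -0.0083  0.2962] rpy [-1.7985e+02  5.0000e-02  6.4860e+01] q6 17.1 w 0.094 F [ 0.67 -0.1  -0.27]
.5113 -.308 .3 65 | turn z -0.003 shift [-2.513  1.703 -0.038] rows@28mm 11
[[505.9 476.3]
 [472.9 289. ]
 [320.3 179.3]
 [320.6 167.7]
 [443.1 301.9]]
[[510.  256.9]
 [433.3 232.6]
 [345.6 276.1]
 [343.3 278.8]
 [449.6 252.1]]
```

View pics/t4c.png

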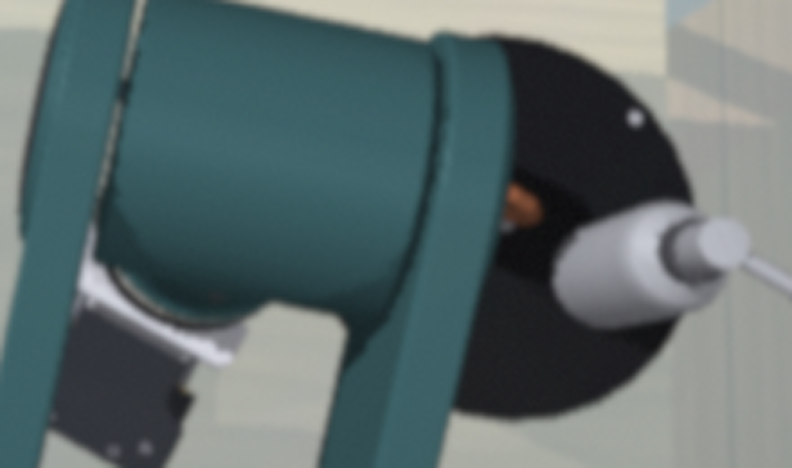

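The susan's edge dot (636,118 in the crop) is where it was at the start, so the platter has not turned. The pump head is at (725,243), about as predicted.

```bash
python3 - <<'E'
from h import *
print("head",ray("top",(511,257.1),.222))
im=cv2.imread("pics/w4.png");h=cv2.cvtColor(im,cv2.COLOR_BGR2HSV)
def fit(m,nm,z):
    m=m.astype(np.uint8);m[:100]=0;m[250:]=0;m[:,:240]=0;m[:,400:]=0
    pts=np.vstack([c for c in cv2.findContours(m,0,2)[0] if cv2.contourArea(c)>30]);e=cv2.fitEllipse(cv2.convexHull(pts));print(nm,np.round(e[0]+e[1],1),ray("wrist",e[0],z).round(4))
fit((h[...,0]>5)&(h[...,0]<20)&(h[...,1]>100)&(h[...,2]>70),"cork",.006)
g=(h[...,0]>50)&(h[...,0]<85)&(h[...,1]>90)
fit(g,"glass~",.091)
fit((h[...,1]<35)&(h[...,2]>170),"rim",.091)
E
python3 plan.py ".512 -.308 .296 65"
```

```text
head [ 0.51108374 -0.30986161]
cork [320.2 167.   69.1  69.9] [ 0.4634 -0.0075]
glass~ [320.6 172.2  33.5  38.5] [ 0.4671 -0.0015]
rim [320.5 179.2  54.   54.6] [ 0.4637 -0.0084]
t 30.38 pos [ 0.4629 -0.0083  0.2955] rpy [-1.7976e+02  8.0000e-02  6.4860e+01] q6 17.1 w 0.0942 F [-0.1  -0.1  -0.15]
.512 -.308 .296 65 | turn z -0.003 shift [-2.509  1.712 -0.005] rows@28mm 11
```

>>> move_arm(motion=[0,0,0,-0.13,0.09,0,1,0,0,0,-0.25,0.17,0,1,0,0,0,-0.25,0.17,0,1,0,0,0,-0.25,0.17,0,1,0,0,0,-0.25,0.17,0,1,0,0,0,-0.25,0.17,0,1,0,0,0,-0.25,0.17,0,1,0,0,0,-0.25,0.17,0,1,0,0,0,-0.25,0.17,0,1,0,0,0,-0.25,0.17,0,1,0,0,0,-0.14,0.09,0,1,0,0,0,0,0,0,1])

```text
time: 31.38
tool_pos: [0.5107, -0.3121, 0.2941]
ee_rot: [-3.136, -0.0, 1.128]
wrist_force: [0.4, -0.1, -0.9]
width: 0.094
finger_force: 0.0
```

```bash
python3 plan.py ".5113 -.3085 .187 65";  python3 -c "
from h import *
cv2.imwrite('pics/w5.png',robot.snapshot('wrist')[...,::-1])
print(proj('wrist',[[.5113,-.3085,.222],[.567,-.189,.115]]).round(1))"
```

```text
t 31.38 pos [ 0.5107 -0.3121  0.2941] rpy [-179.68   -0.     64.62] q6 -11.5 w 0.094 F [ 0.43 -0.06 -0.9 ]
.5113 -.3085 .187 65 | turn z -0.008 shift [ 0.036 -0.01   1.071] rows@28mm 4
[[318.4 210. ]
 [318.9  44.7]]
```

View pics/w5.png

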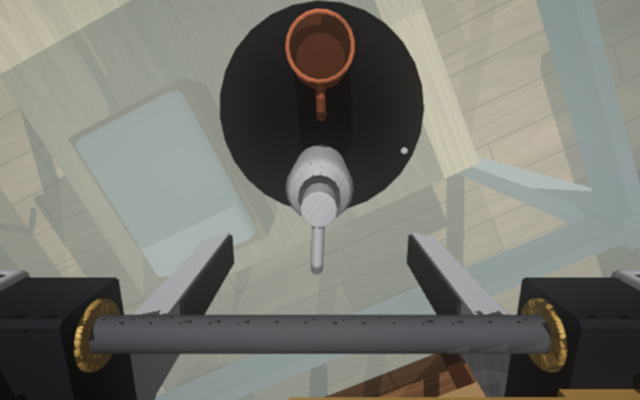

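Head at (319,208) and mug at (320,47), both as left and aligned with the tool. Grasping the dispenser.

>>> move_arm(motion=[0,0,-0.008,0.036,-0.008,0.1,1,0,0,0,0,0,0.25,1,0,0,0,0,0,0.25,1,0,0,0,0,0,0.25,1,0,0,0,0,0,0.15,1,0,0,0,0,0,0.07,1,0,0,0,0,0,0,0.5,0,0,0,0,0,0,0.4,0,0,0,0,0,0,0.3,0,0,0,0,0,0,0.25,0,0,0,0,0,0,0.2,0,0,0,0,0,0,0.2])

```text
time: 32.43
tool_pos: [0.5126, -0.3058, 0.1921]
ee_rot: [3.14, 0.0, 1.138]
wrist_force: [-0.1, 0.0, -0.3]
width: 0.0573
finger_force: 0.0
```

>>> move_arm(motion=[0,0,0,0,0,0,0,0,0,0,0,0,0,0,0,0,0,0,0,0,0,0,0,0,0,0,0,0,0,0,0,0,0,0,0,0,0,0,0,0,0,0,0,0,0,0,0,0,0,0,0,0,0,0,0,0,0,0,0,0,0,0,0])

```text
time: 33.18
tool_pos: [0.5122, -0.3056, 0.1909]
ee_rot: [-3.141, 0.0, 1.138]
wrist_force: [-0.1, -0.8, -0.4]
width: 0.0276
finger_force: 30.0
```

```bash
python3 plan.py ".5113 -.308 .34 12" ".4437 .1735 .34 12"
```

```text
t 33.18 pos [ 0.5122 -0.3056  0.1909] rpy [-1.7999e+02  1.0000e-02  6.5220e+01] q6 -11.5 w 0.0276 F [-0.08 -0.82 -0.41]
.5113 -.308 .34 12 | turn z 1.183 shift [-0.014  0.022 -1.491] rows@28mm 6
.4437 .1735 .34 12 | turn z -0.0 shift [ 0.34 -4.85 -0.  ] rows@28mm 18
```

>>> move_arm(motion=[0,0,0,0,0,-0.07,0,0,0,0,0,0,-0.15,0,0,0,0,0,0,-0.25,0,0,0,0,0,0,-0.25,0,0,0,0,0,0,-0.25,0,0,0,0,0,0,-0.25,0,0,0,0,0,0,-0.15,0,0,0,0,0,0,-0.08,0,0,0,0.1,0,0,0,0,0,0,0.13,0,0,0,0,0,0,0.13,0,0,0,0,0,0,0.13,0,0,0,0])

```text
time: 34.18
tool_pos: [0.5121, -0.3054, 0.3343]
ee_rot: [-3.138, 0.001, 0.748]
wrist_force: [0.3, -0.0, -3.7]
width: 0.0274
finger_force: 30.0
```

>>> move_arm(motion=[0,0,0.13,0,0,0,0,0,0,0.13,0,0,0,0,0,0,0.13,0,0,0,0,0,0,0.13,0,0,0,0,0,0,0.1,0,0,0,0,0,0,0.07,0,0,0,0,0,0,0,0,0,0,0])

```text
time: 34.77
tool_pos: [0.512, -0.3054, 0.3343]
ee_rot: [-3.139, 0.002, 0.211]
wrist_force: [0.2, -0.6, -4.0]
width: 0.0276
finger_force: 30.0
```

```bash
python3 plan.py ".446 .174 .336 12"
```

```text
t 34.77 pos [ 0.512  -0.3054  0.3343] rpy [-1.7987e+02  1.2000e-01  1.2070e+01] q6 41.7 w 0.0276 F [ 0.2  -0.62 -3.97]
.446 .174 .336 12 | turn z 0.002 shift [ 0.351 -4.826 -0.017] rows@28mm 18
```

>>> move_arm(motion=[0,0,0,0.009,-0.1,0,0,0,0,0,0.009,-0.15,0,0,0,0,0,0.0175,-0.24,0,0,0,0,0,0.0175,-0.24,0,0,0,0,0,0.0175,-0.24,0,0,0,0,0,0.0175,-0.24,0,0,0,0,0,0.0175,-0.24,0,0,0,0,0,0.0175,-0.24,0,0,0,0,0,0.0175,-0.24,0,0,0,0,0,0.0175,-0.24,0,0,0,0,0,0.0175,-0.24,0,0,0,0,0,0.0175,-0.24,0,0])

```text
time: 35.77
tool_pos: [0.4745, -0.0406, 0.3357]
ee_rot: [-3.141, 0.001, 0.213]
wrist_force: [0.9, -0.0, -4.1]
width: 0.0277
finger_force: 30.0
```

>>> move_arm(motion=[0,0,0,0.0175,-0.24,0,0,0,0,0,0.0175,-0.24,0,0,0,0,0,0.0175,-0.24,0,0,0,0,0,0.0175,-0.24,0,0,0,0,0,0.0175,-0.24,0,0,0,0,0,0.0175,-0.24,0,0,0,0,0,0.0175,-0.24,0,0,0,0,0,0.0175,-0.24,0,0,0,0,0,0.009,-0.156,0,0,0,0,0,0.009,-0.1,0,0,0,0,0,0,0,0,0,0,0,0,0,0,0,0])

```text
time: 36.77
tool_pos: [0.4449, 0.1736, 0.3357]
ee_rot: [3.141, 0.001, 0.213]
wrist_force: [-0.2, -0.7, -5.1]
width: 0.0277
finger_force: 30.0
```

```bash
python3 plan.py ".446 .174 .182 12"
```

```text
t 36.77 pos [0.4449 0.1736 0.3357] rpy [1.7995e+02 3.0000e-02 1.2190e+01] q6 92.3 w 0.0277 F [-0.18 -0.68 -5.12]
.446 .174 .182 12 | turn z 0.004 shift [ 0.011 -0.002  1.537] rows@28mm 6
```

>>> move_arm(motion=[0,0,0,0.01,0,0.1,0,0,0,0,0,0,0.2,0,0,0,0,0,0,0.25,0,0,0,0,0,0,0.25,0,0,0,0,0,0,0.25,0,0,0,0,0,0,0.22,0,0,0,0,0,0,0.13,0,0,0,0,0,0,0.07,0,0,0,0,0,0,0.04,0,0,0,0,0,0,0.02,0,0,0,0,0,0,0,0,0,0,0,0,0,0,0,0])

```text
invalid input
```

```bash
python3 plan.py ".446 .174 .178 12"
```

```text
t 36.77 pos [0.4449 0.1736 0.3357] rpy [1.7995e+02 3.0000e-02 1.2190e+01] q6 92.3 w 0.0277 F [-0.18 -0.68 -5.12]
.446 .174 .178 12 | turn z 0.004 shift [ 0.011 -0.002  1.577] rows@28mm 6
```

One number too many in that call, so it was refused. Resending.

>>> move_arm(motion=[0,0,0,0.01,0,0.1,0,0,0,0,0,0,0.2,0,0,0,0,0,0,0.25,0,0,0,0,0,0,0.25,0,0,0,0,0,0,0.25,0,0,0,0,0,0,0.22,0,0,0,0,0,0,0.13,0,0,0,0,0,0,0.07,0,0,0,0,0,0,0.04,0,0,0,0,0,0,0.02,0,0,0,0,0,0,0,0,0,0,0,0,0,0,0])

```text
time: 37.77
tool_pos: [0.447, 0.1738, 0.1841]
ee_rot: [3.142, -0.002, 0.211]
wrist_force: [-0.0, 0.2, -3.5]
width: 0.0272
finger_force: 30.0
```

>>> move_arm(motion=[0,0,0,0,0,0.01,0,0,0,0,0,0,0.01,0,0,0,0,0,0,0,0])

```text
time: 38.02
tool_pos: [0.4464, 0.1739, 0.1813]
ee_rot: [3.142, -0.001, 0.212]
wrist_force: [0.0, 0.0, -3.8]
width: 0.0272
finger_force: 30.0
```

>>> move_arm(motion=[0,0,0,0,0,0.01,0,0,0,0,0,0,0.01,0,0,0,0,0,0,0,0])

```text
time: 38.27
tool_pos: [0.4461, 0.1738, 0.1787]
ee_rot: [3.141, 0.0, 0.212]
wrist_force: [0.1, 0.0, -4.0]
width: 0.0277
finger_force: 30.0
```

>>> move_arm(motion=[0,0,0,0,0,0.007,0,0,0,0,0,0,0,0])

```text
time: 38.43
tool_pos: [0.4462, 0.1738, 0.1781]
ee_rot: [3.141, 0.0, 0.212]
wrist_force: [-1.0, -0.6, -3.6]
width: 0.0278
finger_force: 30.0
```

>>> move_arm(motion=[0,0,0,0,0,0.005,0,0,0,0,0,0,0,0])

```text
time: 38.6
tool_pos: [0.4463, 0.1739, 0.1779]
ee_rot: [3.142, -0.0, 0.212]
wrist_force: [0.9, 0.6, -2.7]
width: 0.0275
finger_force: 30.0
```

>>> move_arm(motion=[0,0,0,0,0,0.005,0,0,0,0,0,0,0,0])

```text
time: 38.77
tool_pos: [0.4464, 0.1739, 0.1779]
ee_rot: [3.142, -0.001, 0.212]
wrist_force: [0.3, 0.0, -0.6]
width: 0.0272
finger_force: 30.0
```

Contact, with the weight carried by the mat. Releasing and lifting.

>>> move_arm(motion=[0,0,0,0,0,0.002,0.3,0,0,0,0,0,0,0.4,0,0,0,0,0,0,0.5,0,0,0,0,0,0,0.6,0,0,0,0,0,0,0.6,0,0,0,0,0,-0.05,0.6,0,0,0,0,0,-0.15,0.6,0,0,0,0,0,-0.25,0.8,0,0,0,0,0,-0.25,1,0,0,0,0,0,-0.25,1,0,0,0,0,0,-0.1,1,0,0,0,0,0,0,1])

```text
time: 39.77
tool_pos: [0.4476, 0.1742, 0.2855]
ee_rot: [-3.141, -0.007, 0.212]
wrist_force: [0.2, 0.2, 0.5]
width: 0.0866
finger_force: 0.0
```

```bash
python3 plan.py ".446 .174 .285 65" ".567 -.189 .285 65"  ".567 -.189 .0625 65"
```

```text
t 39.77 pos [0.4476 0.1742 0.2855] rpy [-179.99   -0.38   12.12] q6 92.4 w 0.0866 F [0.16 0.19 0.49]
.446 .174 .285 65 | turn z -1.175 shift [-0.008 -0.013  0.005] rows@28mm 1
.567 -.189 .285 65 | turn z -0.0 shift [-2.779  2.631 -0.   ] rows@28mm 14
.567 -.189 .0625 65 | turn z -0.0 shift [0.    0.    2.225] rows@28mm 8
```

>>> move_arm(motion=[0,0,-0.115,0,0,0,1,0,0,-0.135,0,0,0,1,0,0,-0.135,0,0,0,1,0,0,-0.135,0,0,0,1,0,0,-0.135,0,0,0,1,0,0,-0.135,0,0,0,1,0,0,-0.135,0,0,0,1,0,0,-0.135,0,0,0,1,0,0,-0.115,0,0,0,1,0,0,0,-0.1,0.095,0,1,0,0,0,-0.2,0.19,0,1,0,0,0,-0.2,0.19,0,1])

```text
time: 40.77
tool_pos: [0.4675, 0.1082, 0.2799]
ee_rot: [-3.139, 0.002, 1.137]
wrist_force: [0.2, -0.8, 0.6]
width: 0.094
finger_force: 0.0
```

>>> move_arm(motion=[0,0,0,-0.2,0.19,0,1,0,0,0,-0.2,0.19,0,1,0,0,0,-0.2,0.19,0,1,0,0,0,-0.2,0.19,0,1,0,0,0,-0.2,0.19,0,1,0,0,0,-0.2,0.19,0,1,0,0,0,-0.2,0.19,0,1,0,0,0,-0.2,0.19,0,1,0,0,0,-0.2,0.19,0,1,0,0,0,-0.2,0.19,0,1,0,0,0,-0.2,0.19,0,1,0,0,0,-0.08,0.06,0,1])

```text
time: 41.77
tool_pos: [0.5665, -0.1921, 0.2786]
ee_rot: [-3.137, 0.001, 1.131]
wrist_force: [0.7, 0.4, -0.4]
width: 0.0942
finger_force: 0.0
```

>>> move_arm(motion=[0,0,0,0,0,0,1,0,0,0,0,0,0,1,0,0,0,0,0,0,1])

```text
time: 42.02
tool_pos: [0.5663, -0.1877, 0.2818]
ee_rot: [-3.141, -0.001, 1.136]
wrist_force: [1.1, 0.2, -0.4]
width: 0.0938
finger_force: 0.0
```

```bash
python3 plan.py ".567 -.189 .0625 65"
python3 - <<'E'
from h import *
im=robot.snapshot("wrist")[...,::-1].copy();cv2.imwrite("pics/w6.png",im)
print(proj("wrist",[[.567,-.189,.115]]))
h=cv2.cvtColor(im,cv2.COLOR_BGR2HSV);m=((h[...,0]<14)&(h[...,1]>120)&(h[...,2]>50)).astype(np.uint8);m[:110]=0;m[260:]=0;m[:,:250]=0;m[:,390:]=0
c=max(cv2.findContours(m,0,2)[0],key=cv2.contourArea);print(cv2.boundingRect(c))
p=c[:,0,:].astype(float);low=p[p[:,1]>p[:,1].max()-6];print("handle tip",low.mean(0))
E
```

```text
t 42.02 pos [ 0.5663 -0.1877  0.2818] rpy [-1.7994e+02 -3.0000e-02  6.5070e+01] q6 1.1 w 0.0938 F [ 1.09  0.16 -0.36]
.567 -.189 .0625 65 | turn z 0.001 shift [-0.009  0.012  2.193] rows@28mm 8
[[319.99525188 187.5889469 ]]
(289, 150, 66, 96)
handle tip [322.         243.57142857]
```

>>> move_arm(motion=[0,0,0,-0.01,0.005,0.1,1,0,0,0,0,0,0.26,1,0,0,0,0,0,0.28,1,0,0,0,0,0,0.28,1,0,0,0,0,0,0.28,1,0,0,0,0,0,0.28,1,0,0,0,0,0,0.28,1,0,0,0,0,0,0.22,1,0,0,0,0,0,0.13,1,0,0,0,0,0,0.07,1,0,0,0,0,0,0,1,0,0,0,0,0,0,0.85])

```text
time: 43.07
tool_pos: [0.5672, -0.1901, 0.0651]
ee_rot: [3.14, 0.0, 1.135]
wrist_force: [0.3, -0.4, 0.6]
width: 0.0901
finger_force: 0.0
```

>>> move_arm(motion=[0,0,0,0,0,0,0.8,0,0,0,0,0,0,0.72,0,0,0,0,0,0,0,0,0,0,0,0,0,0,0,0,0,0,0,0,0,0,0,0,0,0,0,0,0,0,0,0,0,0,0])

```text
time: 43.65
tool_pos: [0.5672, -0.1904, 0.0652]
ee_rot: [3.14, -0.0, 1.134]
wrist_force: [-0.3, 0.5, 4.4]
width: 0.0639
finger_force: 30.0
```

```bash
python3 plan.py ".567 -.189 .24 14"  ".438 .2737 .24 14"
```

```text
t 43.65 pos [ 0.5672 -0.1904  0.0652] rpy [179.89  -0.    64.99] q6 1.0 w 0.0639 F [-0.32  0.52  4.4 ]
.567 -.189 .24 14 | turn z 1.133 shift [ 1.000e-03 -1.500e-02 -1.748e+00] rows@28mm 7
.438 .2737 .24 14 | turn z -0.0 shift [-0.132 -4.802 -0.   ] rows@28mm 18
```

>>> move_arm(motion=[0,0,0,0,0,-0.05,0,0,0,0,0,0,-0.15,0,0,0,0,0,0,-0.25,0,0,0,0,0,0,-0.25,0,0,0,0,0,0,-0.25,0,0,0,0,0,0,-0.25,0,0,0,0,0,0,-0.25,0,0,0,0,0,0,-0.25,0,0,0,0,0,0,-0.2,0,0,0,0,0,0,-0.15,0,0,0,0,0,0,-0.05,0,0,0,0.08,0,0,0,0])

```text
time: 44.65
tool_pos: [0.567, -0.1904, 0.2751]
ee_rot: [3.14, -0.0, 1.071]
wrist_force: [-0.2, -0.4, -2.4]
width: 0.064
finger_force: 30.0
```

>>> move_arm(motion=[0,0,0.1,0,0,0,0,0,0,0.1,0,0,0,0,0,0,0.05,0,0,0,0,0,0,0,0,0,0,0])

```text
time: 44.98
tool_pos: [0.5661, -0.19, 0.272]
ee_rot: [-3.138, 0.001, 0.875]
wrist_force: [0.2, 0.2, -2.4]
width: 0.0643
finger_force: 30.0
```

```bash
python3 plan.py ".4385 .2737 .275 50"
```

```text
t 44.98 pos [ 0.5661 -0.19    0.272 ] rpy [-1.7981e+02  6.0000e-02  5.0110e+01] q6 15.9 w 0.0643 F [ 0.17  0.19 -2.45]
.4385 .2737 .275 50 | turn z 0.002 shift [ 2.732 -3.958 -0.03 ] rows@28mm 18
```

>>> move_arm(motion=[0,0,0,0.058,-0.085,-0.015,0,0,0,0,0.058,-0.084,-0.015,0,0,0,0,0.125,-0.181,0,0,0,0,0,0.125,-0.181,0,0,0,0,0,0.125,-0.181,0,0,0,0,0,0.125,-0.181,0,0,0,0,0,0.125,-0.181,0,0,0,0,0,0.125,-0.181,0,0,0,0,0,0.125,-0.181,0,0,0,0,0,0.125,-0.181,0,0,0,0,0,0.125,-0.181,0,0,0,0,0,0.125,-0.181,0,0])

```text
time: 45.98
tool_pos: [0.5011, 0.0434, 0.2773]
ee_rot: [-3.142, -0.0, 0.877]
wrist_force: [0.4, 0.4, -2.6]
width: 0.0643
finger_force: 30.0
```

>>> move_arm(motion=[0,0,0,0.125,-0.181,0,0,0,0,0,0.125,-0.181,0,0,0,0,0,0.125,-0.181,0,0,0,0,0,0.125,-0.181,0,0,0,0,0,0.125,-0.181,0,0,0,0,0,0.125,-0.181,0,0,0,0,0,0.125,-0.181,0,0,0,0,0,0.125,-0.181,0,0,0,0,0,0.125,-0.181,0,0,0,0,0,0.125,-0.181,0,0,0,0,0,0.058,-0.085,0,0,0,0,0,0.058,-0.084,0,0])

```text
time: 46.98
tool_pos: [0.4368, 0.2743, 0.2771]
ee_rot: [3.141, 0.0, 0.877]
wrist_force: [0.4, -0.5, -2.3]
width: 0.0643
finger_force: 30.0
```

>>> move_arm(motion=[0,0,0,0,0,0,0,0,0,0,0,0,0,0,0,0,0,0,0,0,0])

```text
time: 47.23
tool_pos: [0.4381, 0.2724, 0.2771]
ee_rot: [3.141, 0.0, 0.874]
wrist_force: [0.0, 0.1, -2.5]
width: 0.0648
finger_force: 30.0
```

```bash
python3 plan.py ".4385 .2737 .058 50"
python3 - <<'E'
from h import *
im=robot.snapshot("wrist")[...,::-1].copy()
u=robot.snapshot("side")[...,::-1];u=u[130:370,190:510]
cv2.imwrite("pics/m7.png",np.vstack([cv2.resize(im[60:300],None,fx=.5,fy=.5)*1,u[:, :]]) if 0 else cv2.resize(np.hstack([im[60:300,150:490],u]),None,fx=1.2,fy=1.2))
print(proj("wrist",[[.4437,.1735,.209],[.438,.2735,.017]]))
E
```

```text
t 47.23 pos [0.4381 0.2724 0.2771] rpy [1.7996e+02 3.0000e-02 5.0100e+01] q6 65.5 w 0.0648 F [ 0.03  0.12 -2.5 ]
.4385 .2737 .058 50 | turn z 0.002 shift [ 0.012 -0.005  2.191] rows@28mm 8
[[405.1770218  303.77714071]
 [318.26418275 171.13271457]]
```

View pics/m7.png

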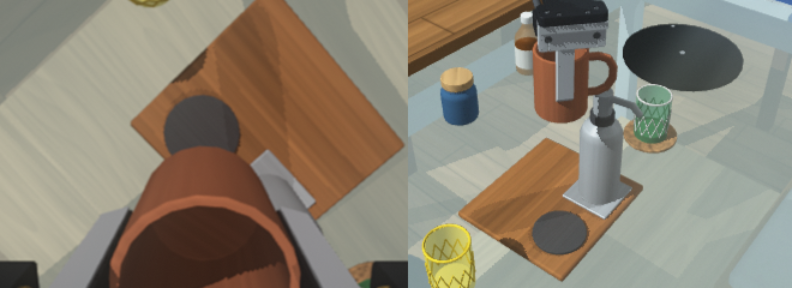

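The dispenser stands on its mat (crop 600,165), the tumbler is on the cork (653,110), and the mug hangs over the bare slate (559,232). Lowering it.

>>> move_arm(motion=[0,0,0,0.01,0,0.1,0,0,0,0,0,0,0.2,0,0,0,0,0,0,0.25,0,0,0,0,0,0,0.27,0,0,0,0,0,0,0.27,0,0,0,0,0,0,0.27,0,0,0,0,0,0,0.27,0,0,0,0,0,0,0.25,0,0,0,0,0,0,0.15,0,0,0,0,0,0,0.1,0,0,0,0,0,0,0.05,0,0,0,0,0,0,0,0])

```text
time: 48.33
tool_pos: [0.4381, 0.2734, 0.0579]
ee_rot: [-3.141, 0.002, 0.875]
wrist_force: [0.4, 0.8, -1.0]
width: 0.0641
finger_force: 30.0
```

>>> move_arm(motion=[0,0,0,0,0,0.01,0,0,0,0,0,0,0.01,0,0,0,0,0,0,0,0])

```text
time: 48.58
tool_pos: [0.4394, 0.2743, 0.0583]
ee_rot: [3.14, -0.002, 0.875]
wrist_force: [-0.2, -0.0, -2.1]
width: 0.0641
finger_force: 30.0
```

>>> move_arm(motion=[0,0,0,0,0,0.01,0,0,0,0,0,0,0.01,0,0,0,0,0,0,0,0])

```text
time: 48.83
tool_pos: [0.4386, 0.274, 0.0552]
ee_rot: [3.141, -0.0, 0.875]
wrist_force: [-0.9, -0.0, -2.6]
width: 0.0641
finger_force: 30.0
```

>>> move_arm(motion=[0,0,0,0,0,0.01,0,0,0,0,0,0,0.01,0,0,0,0,0,0,0,0])

```text
time: 49.08
tool_pos: [0.4383, 0.2739, 0.0528]
ee_rot: [-3.141, 0.001, 0.875]
wrist_force: [0.4, -1.0, -1.7]
width: 0.0644
finger_force: 30.0
```

>>> move_arm(motion=[0,0,0,0,0,0.005,0,0,0,0,0,0,0,0])

```text
time: 49.25
tool_pos: [0.4385, 0.2739, 0.0524]
ee_rot: [-3.142, 0.0, 0.875]
wrist_force: [0.2, 0.5, -1.6]
width: 0.064
finger_force: 30.0
```

>>> move_arm(motion=[0,0,0,0,0,0.007,0,0,0,0,0,0,0,0])

```text
time: 49.42
tool_pos: [0.4386, 0.274, 0.0522]
ee_rot: [3.141, -0.0, 0.875]
wrist_force: [-1.2, -0.2, 0.6]
width: 0.0638
finger_force: 30.0
```

>>> move_arm(motion=[0,0,0,0,0,0.005,0,0,0,0,0,0,0,0])

```text
time: 49.58
tool_pos: [0.4386, 0.274, 0.0522]
ee_rot: [3.141, -0.0, 0.875]
wrist_force: [-2.5, 0.6, 4.8]
width: 0.0644
finger_force: 30.0
```

>>> move_arm(motion=[0,0,0,0,0,-0.008,0.72,0,0,0,0,0,0,0.76,0,0,0,0,0,0,0.85,0,0,0,0,0,0,1,0,0,0,0,0,0,1,0,0,0,0,0,-0.06,1,0,0,0,0,0,-0.2,1,0,0,0,0,0,-0.3,1,0,0,0,0,0,-0.35,1,0,0,0,0,0,-0.35,1,0,0,0,0,0,-0.35,1,0,0,0,0,0,-0.35,1])

```text
time: 50.58
tool_pos: [0.4383, 0.2738, 0.2504]
ee_rot: [3.141, -0.001, 0.875]
wrist_force: [1.1, 0.1, 0.6]
width: 0.0937
finger_force: 0.0
```

>>> move_arm(motion=[0,0,0,0,0,-0.35,1,0,0,0,0,0,-0.3,1,0,0,0,-0.25,0.18,0,1,0,0,0,-0.25,0.18,0,1,0,0,0,-0.25,0.18,0,1,0,0,0,-0.25,0.18,0,1,0,0,0,-0.25,0.18,0,1,0,0,0,-0.25,0.18,0,1,0,0,0,-0.25,0.18,0,1,0,0,0,-0.25,0.18,0,1,0,0,0,-0.25,0.18,0,1,0,0,0,-0.25,0.18,0,1])

```text
time: 51.58
tool_pos: [0.416, -0.0347, 0.3138]
ee_rot: [3.14, -0.001, 0.875]
wrist_force: [1.0, -1.5, 0.5]
width: 0.0937
finger_force: 0.0
```

>>> move_arm(motion=[0,0,0,-0.25,0.18,0,1,0,0,0,-0.25,0.18,0,1,0,0,0,-0.25,0.18,0,1,0,0,0,-0.25,0.18,0,1,0,0,0,0,0,0,1,0,0,0,0,0,0,1])

```text
time: 52.08
tool_pos: [0.4074, -0.1572, 0.3132]
ee_rot: [-3.141, -0.0, 0.872]
wrist_force: [-0.2, 0.4, -0.0]
width: 0.0937
finger_force: 0.0
```

```bash
python3 plan.py
python3 - <<'E'
from h import *
cv2.imwrite("pics/t8.png",robot.snapshot("top")[...,::-1]);u=robot.snapshot("side")[...,::-1][190:370,200:440]
a=cv2.imread("pics/t8.png")[205:315,180:380]
A=cv2.resize(a,(800,440),interpolation=cv2.INTER_CUBIC)[:, :460]
B=cv2.resize(u,(340,255));c=np.zeros((440,340,3),np.uint8);c[:255]=B
cv2.imwrite("pics/f8.png",np.hstack([A,c]))
print(proj("top",[[.4437,.1735,.209],[.438,.2735,.102]]))
E
```

```text
t 52.08 pos [ 0.4074 -0.1572  0.3132] rpy [-1.7997e+02 -1.0000e-02  4.9960e+01] q6 11.5 w 0.0937 F [-0.16  0.35 -0.05]
[[252.71872935 274.9676176 ]
 [212.07756824 278.11490343]]
```

View pics/f8.png

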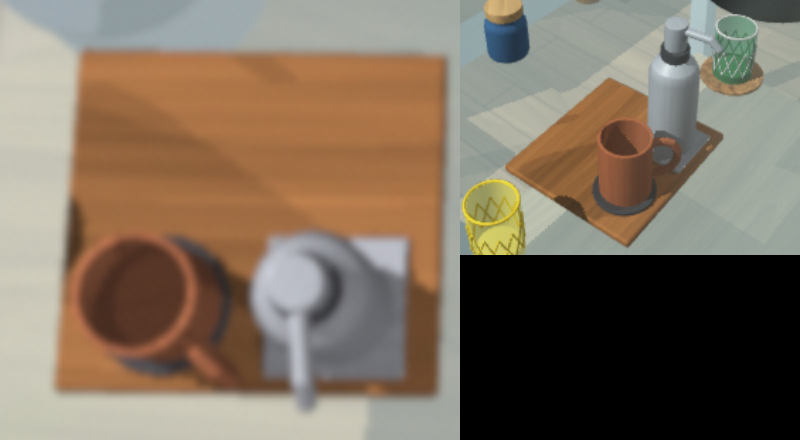

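The final view shows the mug upright on the slate (rim at 135,298), the dispenser centred on its mat (head at 298,282) and the tumbler on the cork. Measured against the predicted centres, the mug and dispenser are 2–3 mm out. The arm is clear, so I'm handing in.

```bash
python3 -c "
from bench import robot
print(robot.close_job())"
```

```text
the job is handed in; nothing more can be done
None
```

The job is handed in at about 52 s: the tumbler is on the cork coaster (about 1 mm off centre), the dispenser is back on its mat and the mug on its dark coaster (each 2–3 mm off). All three are upright, and the bottle, bowl and jar were left alone; the mug's handle now points about 36° from where it started, to keep the gripper clear of the dispenser.

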